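# Build up the tiered praline stand

### The job

Build the tiered praline stand on its square marble foot, working upwards: first the large dish on the foot, then the medium dish, then the small dish, and last the finial on top. Set each piece down gently so that it sits level and fully home over the spigot of the piece below, let go of it, and leave the gift box and the jar where they are.

Things in the scene. Friction and masses are not known exactly. Their poses are not given: they have to be found in the camera images.
- foot: Fixed foot: square white marble base 96 x 96 mm, 18 high; brass column 34 mm across to a flat shoulder 30 mm above the counter, on it a spigot 14 mm across and 14 high (upper 8 tapering to 7 across). Origin: centre of the underside, on the counter; z up. The large dish's underside comes to rest on the shoulder.
- large_dish: Loose round white large dish, plate 130 mm across, 8 mm thick (rim 12), about 0.4 kg. Central brass column 34 mm across to a flat shoulder 54 mm above the underside, with a spigot 14 mm across, 14 high (upper 8 tapering to 7 across). Socket 20 mm across, 22 deep in the underside. Lift by the column. Origin: centre of the flat underside, z up; seated, it rests on the shoulder of the piece below.
- medium_dish: Loose round white medium dish, plate 104 mm across, 8 mm thick (rim 12), about 0.28 kg. Central brass column 34 mm across to a flat shoulder 54 mm above the underside, with a spigot 14 mm across, 14 high (upper 8 tapering to 7 across). Socket 20 mm across, 22 deep in the underside. Lift by the column. Origin: centre of the flat underside, z up; seated, it rests on the shoulder of the piece below.
- small_dish: Loose round white small dish, plate 78 mm across, 8 mm thick (rim 12), about 0.18 kg. Central brass column 34 mm across to a flat shoulder 54 mm above the underside, with a spigot 14 mm across, 14 high (upper 8 tapering to 7 across). Socket 20 mm across, 22 deep in the underside. Lift by the column. Origin: centre of the flat underside, z up; seated, it rests on the shoulder of the piece below.
- finial: Loose brass finial (top knob), upright on the counter, 54 mm high, about 0.09 kg: base 34 mm across and 22 high with a socket 20 mm across and 16 deep in its underside; above it a knob 24 mm across from 22 to 44 mm, narrowing to the top at 54. Lift by the knob. Origin: centre of the underside; z up.
- gift_box: Bystander: cardboard gift box 70 x 90 x 37 mm with a ribbon, loose; origin at the centre of its underside.
- jar: Bystander: closed jar 60 mm in diameter and 70 mm high, loose; origin at the centre of its underside.
Things that resemble listed ones, but are neither listed nor needed, are in the scene too. What is shaped like the medium_dish but orange or red is not meant.

How it is judged:
By the outcome, as a careful person would: the job done as asked, in the order asked, and still so for the second after the job is handed in, with the robot touching nothing.
It also fails if it takes over 115 s, if anything falls off the work surface, if the arm or the gripper's body presses on something with over 40 N, if the wrist force passes 120 N, or if a joint passes its speed limit or range.

### The arm

A 6-joint arm with a two-finger parallel gripper is mounted at the origin on the work surface. World frame = base frame: x ahead of the robot, y to its left, z up, the work surface at z = 0. Lengths are in mm, angles in degrees, forces in N, time in s.
With the tool pointing down it reaches from about 325 to 925 mm from the base axis. Payload 3.1 kg.
Tool frame: the origin (TCP) lies at the very end of the fingers, on their centre line; the grasp point (between the pads) lies 19 mm behind it; y points along the fingers, z is the direction in which the jaws open and shut, and the axes are right-handed (so a half turn about y gives the same grasp; the last joint's range is limited). The gripper opens to 85 mm and grips with 20 to 120 N. Pads are 22 mm wide; open, the fingers measure 114 mm over their backs; the gripper's body (76 mm by 85 mm) begins 54 mm behind the grasp point. The pads swing forward as they close: fully open they stand 13 mm farther back than shut.
Start: joints at [69.488, 12.427, 92.441, -0, 75.132, -6.429], TCP at [152.063, 606.231, 231.3] pointing down, gripper open.
Joint ranges: [-157.48, 157.48], [-44.54, 120.13], [17.64, 146.25], [-64.5, 244.5], [7.68, 150.69], [-147.95, 147.95]. Speed limits (degrees/s): [159.86, 159.86, 180, 180, 180, 180].

### API

Orientations are given as [roll, pitch, yaw] about the fixed x, y, z axes, in that order (R = Rz(yaw) Ry(pitch) Rx(roll)).
In Python, from workcell import bot gives the robot as it stands.
- The arm moves only by the shell command python3 -m crank 'ROWS' [OPENING] [FORCE]. ROWS is JSON, a list of rows, each an object of numbers: "tx", "ty", "tz": the shift along the tool's x, y, z in units of 40 mm (1.0 is 40 mm); "rx", "ry", "rz": the turn, a rotation vector about the tool's x, y, z in units of 8 degrees (1.0 is 8 degrees). In form: [{"tx": .., "ty": .., "tz": .., "rx": .., "ry": .., "rz": ..}, ...]. A call has 1 to 20 rows; each row shifts and turns the pose as measured when the row begins, along the tool's axes as they then stand; what a row does not reach is not made up. A row lasts 1/10 s, in which the tool goes at most 50 mm and 8.59 degrees, less where a joint would pass 70% of its speed; a pose out of reach is approached as far as the arm can. A call is refused whole if a number of a shift passes 1 or a number of a turn 1, either way. A call with a gripper value outside its range is refused whole. OPENING is the closure, from 0 (fully open) to 1 (shut), set as the call begins (- or left out, the last holds). The fingers move at their own pace and stop on an object; FORCE is the grip in N (left out, the last holds). Time passes only in rows, so rows that do not move let the fingers close. It gives the time, the measured TCP pose, the force and the opening at its end, in the units of the state.
- bot.read_state(): the state, without advancing time (a new reading comes with each control period).
- bot.read_camera(name): name is "scene" or "top"; returns a dict with "color" (420x560x3 uint8, red, green, blue), "z_map" (420x560 float32, mm along the optical axis (not along the pixel's ray), 0 where there is no reading), "fovy" (degrees; the focal length in pixels is half the picture's height over the tangent of half this angle, whatever the lens; pixels are square), "cx", "cy" (the principal point, pixels), "R" (3x3) and "t" (3): a world point X has camera coordinates R X + t. Camera axes: x right, y down, z forward; pixel columns grow to the right and rows downward; lengths in mm; the calibration is good to about 2 mm. A picture is of the moment at which its call begins.
- bot.finish_job(): hands the job in, once; it reports no verdict.
The state is a dict: "time_s": time; "q": joint angles; "joint_vel": joint speeds; "joint_efforts": joint torques, N m; "tcp_pos": TCP position; "orientation": TCP orientation; "wrist_force": force on the tool from outside, world axes, zero at the start; "wrist_torque": the same for the moment, N m; "width": opening from 0.0 (shut) to 1.0 (fully open).
Only numpy, scipy, OpenCV 4.12 (cv2) and the standard library are available. Lean on these libraries where they do the work, as an engineer would, in place of code of your own. Each camera call takes 0.05 s, during which the arm holds its last target.

## Working session

There is one attempt and no reset: what is moved stays moved. The work goes in short steps, Python scripts to look and compute and a shell command to move; the robot and the scene stay as the last step left them, time stands still between calls to the robot, and variables do not carry over. Pictures are saved under pics/ and viewed, and the job is handed in when it is done.

```bash
ls; mkdir -p pics
python3 - <<'E'
from workcell import bot
import cv2,numpy as np
s=bot.read_state();print(s)
for n in("scene","top"):
    c=bot.read_camera(n);np.savez(f"{n}0.npz",**c)
    print(n,c["fovy"],c["cx"],c["cy"],c["R"],c["t"])
    cv2.imwrite(f"pics/{n}0.png",cv2.resize(c["color"][:,:,::-1],(784,588)))
E
```

```text
pics
{'time_s': 0.0, 'q': array([ 6.94870799e+01,  1.24763956e+01,  9.25282095e+01,  4.23258218e-04,
        7.51305506e+01, -6.42935710e+00]), 'joint_vel': array([-0.02060148, -0.04833333, -0.01607702, -0.04777406,  0.00501118,
       -0.03317695]), 'joint_efforts': array([ 7.53037602e-04, -3.96842229e+01, -3.03854084e+01, -5.07367793e-05,
        9.72248556e-03, -1.69561474e-05]), 'tcp_pos': array([151.78696197, 605.46105709, 229.97462578]), 'orientation': array([-9.01342598e+01,  1.55407073e-02, -1.40836903e+01]), 'wrist_force': array([0.23208683, 0.42658118, 0.47184177]), 'wrist_torque': array([-0.02138931,  0.05304855,  0.02567214]), 'width': 1.0031790270570295}
scene 54.23334512297008 269.61154160713176 211.2667877964496 [[ 0.05340047  0.99856844  0.00307574]
 [ 0.73105568 -0.03699613 -0.68131408]
 [-0.68022495  0.03863102 -0.73198474]] [  11.81078367 -315.92658936 1383.32711419]
top 54.03343500559533 277.3817330800436 211.85400216456193 [[ 0.0274334  -0.99948954 -0.01637255]
 [-0.99560668 -0.02585264 -0.08999432]
 [ 0.08952511  0.01876947 -0.99580769]] [ -37.94627205  466.91979088 1252.62511786]
```

View pics/scene0.png

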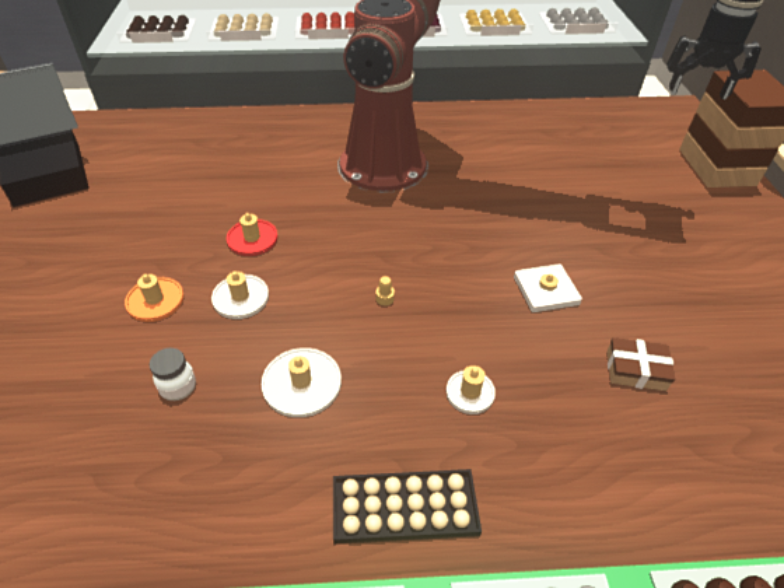

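View pics/top0.png

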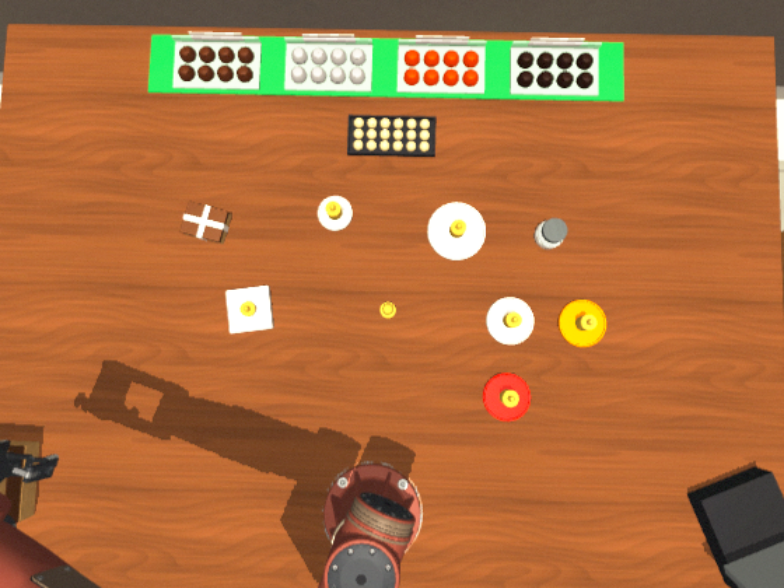

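The top view (784 px) shows the foot at (249,309), the finial at (388,310), the gift box at (206,221) and the jar at (551,234).

Candidates for the round dishes:
- Large: white at (457,231)
- Medium: white at (511,321). The orange dish at (582,322) and the red one at (507,397) are look-alikes to leave alone.
- Small: white at (335,212)

Next I'll measure and take a close crop to check.

```bash
cat > h.py <<'E'
import numpy as np,cv2
from workcell import bot
def ray(c,u,v,z):
    f=210/np.tan(np.radians(float(c["fovy"])/2))
    d=np.array([(u-c["cx"])/f,(v-c["cy"])/f,1.]);R=np.array(c["R"]);t=np.array(c["t"])
    o=-R.T@t;w=R.T@d
    return (o+w*(z-o[2])/w[2])[:2]
def cloud(c):
    f=210/np.tan(np.radians(float(c["fovy"])/2))
    v,u=np.mgrid[:420,:560];z=c["z_map"]
    p=np.stack([(u-c["cx"])/f*z,(v-c["cy"])/f*z,z],-1)-np.array(c["t"])
    return p@np.array(c["R"])
def masks(c):
    hsv=cv2.cvtColor(np.ascontiguousarray(c["color"]),cv2.COLOR_RGB2HSV)
    w=((hsv[...,1]<60)&(hsv[...,2]>150)).astype(np.uint8)
    b=((hsv[...,0]>15)&(hsv[...,0]<35)&(hsv[...,1]>90)&(hsv[...,2]>90)).astype(np.uint8)
    return w,b
E
python3 - <<'E'
from h import *
for n in("top","scene"):
    c=dict(np.load(n+"0.npz"));w,b=masks(c);P=cloud(c)
    print(n)
    for nm,m,z in(("white",w,12),("brass",b,54)):
        cs,_=cv2.findContours(m,cv2.RETR_EXTERNAL,cv2.CHAIN_APPROX_NONE)
        for k in cs:
            if cv2.contourArea(k)<20 :continue
            q=k[:,0,:]
            W=np.array([ray(c,u,v,z) for u,v in q]).astype(np.float32)
            ctr=q.mean(0); 
            if not(200<W.mean(0)[0]<720 and abs(W.mean(0)[1])<450):continue
            (x,y),r=cv2.minEnclosingCircle(W)
            mm=np.zeros_like(m);cv2.drawContours(mm,[k],-1,1,-1)
            h=P[...,2][(mm>0)&(c["z_map"]>0)]
            print(nm,"px",ctr.round(),"mec",round(x,1),round(y,1),round(r,1),"rect",[[round(float(a),1) for a in t] if not np.isscalar(t) else round(t,1) for t in cv2.minAreaRect(W)],"h",np.percentile(h,[5,50,98]).round(1))
c=dict(np.load("top0.npz"));a=c["color"][120:300,120:460,::-1]
cv2.imwrite("pics/crop0.png",cv2.resize(a,None,fx=2.3,fy=2.3,interpolation=cv2.INTER_CUBIC))
E
```

```text
top
white px [364. 229.] mec 422.9 -294.8 52.6 rect [[424.0, -294.4], [102.4, 98.7], 0.7] h [ 3.9  9.5 59.5]
white px [178. 221.] mec 433.6 285.4 66.0 rect [[433.4, 284.9], [97.3, 97.3], 8.7] h [13.5 18.8 34.7]
white px [394. 166.] mec 623.6 -383.2 37.8 rect [[622.1, -384.7], [59.4, 74.2], 46.4] h [21.1 68.7 74.6]
white px [146. 158.] mec 627.4 395.4 51.5 rect [[626.8, 396.1], [87.3, 64.0], 39.2] h [31.5 37.2 43.2]
white px [326. 165.] mec 621.6 -173.4 65.8 rect [[622.0, -173.8], [130.6, 125.5], 1.2] h [ 4.4  9.5 57.1]
white px [239. 152.] mec 655.8 101.0 39.5 rect [[656.0, 101.5], [76.4, 76.3], 28.4] h [ 4.8 11.  64. ]
brass px [364. 284.] mec 258.1 -286.0 20.4 rect [[256.0, -286.4], [32.1, 38.4], 1.6] h [ 9.  54.4 68.3]
brass px [366. 228.] mec 423.2 -290.8 19.7 rect [[423.2, -290.8], [29.9, 38.8], 1.5] h [23.4 54.2 70.9]
brass px [277. 221.] mec 436.9 -24.3 18.4 rect [[437.1, -24.2], [36.1, 33.1], 1.5] h [ 0.5 24.6 56.6]
brass px [177. 220.] mec 431.8 277.4 16.8 rect [[431.9, 276.6], [30.1, 30.9], 29.2] h [26.6 30.9 45.8]
brass px [416. 230.] mec 420.1 -439.9 51.7 rect [[419.9, -4
[... 909 characters left out ...]
 669.0 98.1 31.3 rect [[669.1, 98.4], [33.1, 62.6], 68.5] h [14.1 53.  67.8]
brass px [214. 266.] mec 637.7 -170.6 30.1 rect [[637.5, -169.1], [60.1, 29.9], 8.2] h [18.1 52.6 69.7]
brass px [275. 208.] mec 466.2 -25.1 35.2 rect [[465.8, -24.7], [32.5, 69.0], 87.1] h [ 4.2 24.6 55.4]
brass px [392. 201.] mec 460.5 273.4 20.4 rect [[460.4, 273.3], [27.4, 38.9], 75.0] h [24.8 31.5 45.1]
brass px [108. 213.] mec 454.6 -436.0 56.2 rect [[460.5, -431.5], [92.3, 99.1], 77.1] h [ 7.  10.6 63.3]
brass px [169. 204.] mec 442.1 -288.1 37.8 rect [[442.2, -288.5], [75.5, 31.8], 15.5] h [14.5 48.3 67.2]
brass px [178. 162.] mec 277.5 -280.2 43.3 rect [[278.1, -284.2], [85.7, 33.7], 8.7] h [14.6 47.5 67.5]
```

View pics/crop0.png

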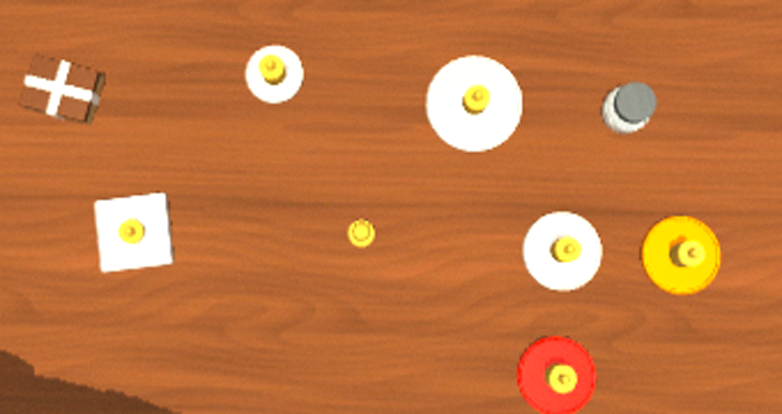

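Run:
```python
from h import *
T={"large":(622,-172,12,54,65),"medium":(425,-293,12,54,52),"small":(657,101,12,54,39),"foot":(433,285,18,30,48),"finial":(437,-24,0,22,17)}
for n in("top","scene"):
    c=dict(np.load(n+"0.npz"));w,b=masks(c);P=cloud(c);ok=c["z_map"]>0
    for k,(x,y,zp,zs,r) in T.items():
        near=ok&(np.hypot(P[...,0]-x,P[...,1]-y)<30)
        o=[n,k]
        m=near&(abs(P[...,2]-zs)<3)&(b>0)
        if m.any():
            q=P[m][:,:2].astype(np.float32);(a,bb),rr=cv2.minEnclosingCircle(q);o+=["shoulder",len(q),np.round([a,bb,rr],1)]
        tops={"foot":44,"finial":54}.get(k,68)
        m=near&(abs(P[...,2]-tops)<4)
        if m.any(): o+=["top",int(m.sum()),P[m][:,:2].mean(0).round(1)]
        if k=="finial":
            m=near&(abs(P[...,2]-33)<40)&(P[...,2]>20)
            o+=[P[m][:,:2].mean(0).round(1)]
        if zp:
            cs,_=cv2.findContours(w,cv2.RETR_EXTERNAL,cv2.CHAIN_APPROX_NONE)
            best=min((np.array([ray(c,u,v,zp) for u,v in kk[:,0]]).astype(np.float32) for kk in cs if cv2.contourArea(kk)>150),key=lambda W:np.hypot(*(W.mean(0)-[x,y])))
            o+=["rim mec",np.round(cv2.minEnclosingCircle(best)[0],1),"rect",np.round(cv2.minAreaRect(best)[0],1),"fitE",np.round(cv2.fitEllipse(best)[0],1)]
        print(*o)
```

```text
top large shoulder 55 [ 621.2 -172.7   16.2] top 10 [ 622.3 -173. ] rim mec [ 621.6 -173.4] rect [ 622.  -173.8] fitE [ 621.4 -173.4]
top medium shoulder 61 [ 424.  -294.1   16.1] top 10 [ 423.7 -293.3] rim mec [ 422.9 -294.8] rect [ 424.  -294.4] fitE [ 423.2 -294.3]
top small shoulder 53 [655.9 100.7  16.5] top 9 [657.8 101.3] rim mec [655.8 101. ] rect [656.  101.5] fitE [655.9 101.3]
top foot shoulder 54 [433.6 283.3  16.2] top 7 [434.5 283.9] rim mec [433.2 283.8] rect [433.1 283.3] fitE [433.1 283.4]
top finial shoulder 34 [440.3 -24.3  16.7] top 33 [440.2 -24.1] [439.4 -24.4]
scene large shoulder 106 [ 624.3 -170.8   16.9] top 17 [ 625.9 -171.2] rim mec [ 623.7 -171.3] rect [ 623.8 -170.8] fitE [ 623.8 -171.3]
scene medium shoulder 78 [ 425.7 -294.2   17.9] top 14 [ 426.8 -292.3] rim mec [ 426.2 -292.2] rect [ 428.7 -291.8] fitE [ 427.9 -292.3]
scene small shoulder 114 [658.2 102.7  17.4] top 19 [659.1 102.6] rim mec [658.6 102.2] rect [661.4 101.8] fitE [659.2 102.5]
scene foot shoulder 61 [436.  283.7  18.1] top 13 [436.1 284. ] rim mec [438.5 282.7] rect [438.9 283.6] fitE [438.9 284.1]
scene finial shoulder 53 [443.  -22.8  16.9] top 37 [442.7 -22.7] [447.4 -22.6]
```

The white medium dish is confirmed at crop (562,251); the orange and red ones are rejected. World positions in mm:

| Piece | x | y |
|---|---|---|
| Large | 622.5 | -172 |
| Medium | 425 | -294 |
| Small | 657 | 101.5 |
| Foot | 434.7 | 283.7 |
| Finial | 441.5 | -23.5 |

First move is to above the large dish.

```bash
cat > go.py <<'E'
import sys
from h import *
from scipy.spatial.transform import Rotation as Ro
s=bot.read_state();R=Ro.from_euler("xyz",s["orientation"],degrees=True)
D=Ro.from_euler("xyz",[-90,0,-14],degrees=True)
d=R.inv().apply(np.array([float(a) for a in sys.argv[1:4]])-s["tcp_pos"])/40
r=np.degrees((R.inv()*D).as_rotvec())/8
print("t",s["time_s"],"pos",s["tcp_pos"].round(1),"ori",s["orientation"].round(2),"F",s["wrist_force"].round(1),"M",s["wrist_torque"].round(2),"w",round(s["width"],3),"units txyz",d.round(3),"rot",r.round(3))
E
python3 -m crank '[{"tx":0.8,"tz":-0.8},{"tx":0.8,"tz":-0.8},{"tx":0.8,"tz":-0.8},{"tx":0.8,"tz":-0.8},{"tx":0.8,"tz":-0.8},{"tx":0.8,"tz":-0.8},{"tx":0.8,"tz":-0.8},{"tx":0.8,"tz":-0.8},{"tx":0.8,"tz":-0.8},{"tx":0.8,"tz":-0.8}]' 0
python3 go.py 622.5 -172 120
```

```text
t 0.1 pos [151.8 605.5 230.1] ori [-9.013e+01  1.000e-02 -1.409e+01] F [-0.2 -0.8 -0.7] M [ 0.03 -0.01 -0.02] w 1.001 units txyz [ 16.145   2.783 -15.983] rot [ 0.016 -0.011 -0.002]invalid input
```

```bash
python3 -m crank '[{"tx":0.8,"ty":0,"tz":-0.8,"rx":0,"ry":0,"rz":0}]'
python3 go.py 622.5 -172 120
```

```text
time_s: 0.2
tcp_pos: [173.4, 568.9, 229.4]
orientation: [-90.0, 0.1, -13.8]
wrist_force: [1.6, 0.0, -0.1]
width: 1.0
t 0.2 pos [173.4 568.9 229.4] ori [-90.04   0.1  -13.84] F [ 1.6  0.  -0.1] M [-0.02  0.    0.01] w 1.0 units txyz [ 15.338   2.72  -15.297] rot [ 0.005  0.019 -0.012]
```

```bash
python3 -m crank '[{"tx":0.8,"ty":0,"tz":-0.8,"rx":0,"ry":0,"rz":0},{"tx":0.8,"ty":0,"tz":-0.8,"rx":0,"ry":0,"rz":0},{"tx":0.8,"ty":0,"tz":-0.8,"rx":0,"ry":0,"rz":0},{"tx":0.8,"ty":0,"tz":-0.8,"rx":0,"ry":0,"rz":0},{"tx":0.8,"ty":0,"tz":-0.8,"rx":0,"ry":0,"rz":0},{"tx":0.8,"ty":0,"tz":-0.8,"rx":0,"ry":0,"rz":0},{"tx":0.8,"ty":0,"tz":-0.8,"rx":0,"ry":0,"rz":0},{"tx":0.8,"ty":0,"tz":-0.8,"rx":0,"ry":0,"rz":0},{"tx":0.8,"ty":0,"tz":-0.8,"rx":0,"ry":0,"rz":0},{"tx":0.8,"ty":0,"tz":-0.8,"rx":0,"ry":0,"rz":0},{"tx":0.8,"ty":0,"tz":-0.8,"rx":0,"ry":0,"rz":0},{"tx":0.8,"ty":0,"tz":-0.8,"rx":0,"ry":0,"rz":0}]' 0
python3 go.py 622.5 -172 120
```

```text
time_s: 1.4
tcp_pos: [459.6, 85.2, 224.4]
orientation: [-90.4, 0.2, -13.4]
wrist_force: [0.8, 0.8, -1.0]
width: 0.998
t 1.4 pos [459.6  85.2 224.4] ori [-90.36   0.2  -13.39] F [ 0.8  0.8 -1. ] M [ 0.02 -0.01  0.01] w 0.998 units txyz [ 5.46   2.626 -5.296] rot [ 0.045  0.076 -0.024]
```

```bash
python3 -m crank '[{"tx":0.78,"ty":0.3,"tz":-0.76,"rx":0,"ry":0,"rz":0},{"tx":0.78,"ty":0.4,"tz":-0.76,"rx":0,"ry":0,"rz":0},{"tx":0.78,"ty":0.4,"tz":-0.76,"rx":0,"ry":0,"rz":0},{"tx":0.78,"ty":0.4,"tz":-0.76,"rx":0,"ry":0,"rz":0},{"tx":0.78,"ty":0.4,"tz":-0.76,"rx":0,"ry":0,"rz":0},{"tx":0.7,"ty":0.3,"tz":-0.7,"rx":0,"ry":0,"rz":0},{"tx":0.5,"ty":0.2,"tz":-0.5,"rx":0,"ry":0,"rz":0},{"tx":0,"ty":0,"tz":0,"rx":0,"ry":0,"rz":0}]'
python3 go.py 622.5 -172 20
```

```text
time_s: 2.2
tcp_pos: [616.3, -173.9, 122.7]
orientation: [-90.3, 0.2, -13.9]
wrist_force: [-0.4, 0.4, 0.6]
width: 0.998
t 2.2 pos [ 616.3 -173.9  122.7] ori [-90.27   0.19 -13.87] F [-0.4  0.4  0.6] M [-0.03 -0.03  0.03] w 0.998 units txyz [0.149 2.567 0.095] rot [ 0.033  0.016 -0.023]
```

```bash
python3 -m crank '[{"tx":0.15,"ty":0.1,"tz":0.1,"rx":0.03,"ry":0,"rz":0},{"tx":0,"ty":0.5,"tz":0,"rx":0,"ry":0,"rz":0},{"tx":0,"ty":0.6,"tz":0,"rx":0,"ry":0,"rz":0},{"tx":0,"ty":0.6,"tz":0,"rx":0,"ry":0,"rz":0},{"tx":0,"ty":0.3,"tz":0,"rx":0,"ry":0,"rz":0},{"tx":0,"ty":0,"tz":0,"rx":0,"ry":0,"rz":0}]'
python3 go.py 622.5 -172 22
```

```text
time_s: 2.8
tcp_pos: [623.2, -165.6, 36.2]
orientation: [-89.8, 0.2, -13.7]
wrist_force: [-0.4, 0.5, 1.1]
width: 1.0
t 2.8 pos [ 623.2 -165.6   36.2] ori [-89.84   0.22 -13.71] F [-0.4  0.5  1.1] M [ 0.02  0.01 -0.02] w 1.0 units txyz [ 0.022  0.353 -0.16 ] rot [-0.02   0.036 -0.027]
```

```bash
python3 -m crank '[{"tx":0,"ty":0.1,"tz":-0.16,"rx":0,"ry":0,"rz":0},{"tx":0,"ty":0.2,"tz":0,"rx":0,"ry":0,"rz":0},{"tx":0,"ty":0,"tz":0,"rx":0,"ry":0,"rz":0}]'
python3 go.py 622.5 -172 22
python3 - <<'E'
from h import *
a=bot.read_camera("scene");b=bot.read_camera("top")
A=a["color"][170:330,120:320,::-1];B=b["color"][90:250,230:430,::-1]
cv2.imwrite("pics/g1.png",cv2.resize(np.hstack([A,B]),(800,320),interpolation=cv2.INTER_CUBIC))
E
```

```text
time_s: 3.1
tcp_pos: [623.1, -171.5, 26.0]
orientation: [-89.9, 0.0, -13.6]
wrist_force: [-0.4, 0.4, -0.8]
width: 1.002
t 3.1 pos [ 623.1 -171.5   26. ] ori [-8.986e+01  1.000e-02 -1.361e+01] F [-0.4  0.4 -0.8] M [ 0.01 -0.01  0.06] w 1.002 units txyz [-0.012  0.099 -0.016] rot [-0.018  0.049 -0.002]
```

View pics/g1.png

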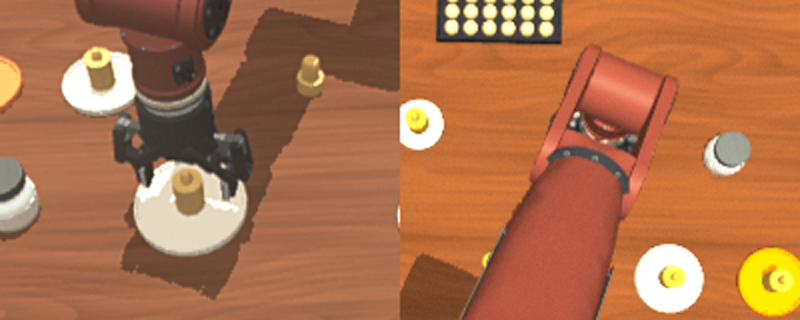

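The scene crop shows the fingers straddling the column at (188,190), clear of the rim, so I'll close.

```bash
python3 -m crank '[{"tx":0,"ty":0.06,"tz":0,"rx":0,"ry":0,"rz":0},{"tx":0,"ty":0,"tz":0,"rx":0,"ry":0,"rz":0},{"tx":0,"ty":0,"tz":0,"rx":0,"ry":0,"rz":0},{"tx":0,"ty":0,"tz":0,"rx":0,"ry":0,"rz":0},{"tx":0,"ty":0,"tz":0,"rx":0,"ry":0,"rz":0},{"tx":0,"ty":0,"tz":0,"rx":0,"ry":0,"rz":0},{"tx":0,"ty":0,"tz":0,"rx":0,"ry":0,"rz":0},{"tx":0,"ty":0,"tz":0,"rx":0,"ry":0,"rz":0}]' 1 60
python3 go.py 622.5 -172 22
```

```text
time_s: 4.0
tcp_pos: [625.9, -172.9, 26.8]
orientation: [-89.9, -0.3, -13.6]
wrist_force: [0.3, 0.1, -0.5]
width: 0.381
t 4.0 pos [ 625.9 -172.9   26.8] ori [-89.91  -0.35 -13.63] F [ 0.3  0.1 -0.5] M [0.02 0.   0.03] w 0.381 units txyz [-0.088  0.12   0.001] rot [-0.011  0.046  0.043]
```

```bash
python3 -m crank '[{"tx":0,"ty":-0.15,"tz":0,"rx":0,"ry":0,"rz":0.04},{"tx":0,"ty":-0.3,"tz":0,"rx":0,"ry":0,"rz":0},{"tx":0,"ty":-0.5,"tz":0,"rx":0,"ry":0,"rz":0},{"tx":0,"ty":-0.6,"tz":0,"rx":0,"ry":0,"rz":0},{"tx":0,"ty":-0.6,"tz":0,"rx":0,"ry":0,"rz":0},{"tx":0,"ty":-0.5,"tz":0,"rx":0,"ry":0,"rz":0},{"tx":0,"ty":-0.2,"tz":0,"rx":0,"ry":0,"rz":0},{"tx":0,"ty":0,"tz":0,"rx":0,"ry":0,"rz":0}]'
python3 go.py 434.7 283.7 130
python3 - <<'E'
from h import *
a=bot.read_camera("scene")
A=a["color"][130:310,100:340,::-1]
cv2.imwrite("pics/g2.png",cv2.resize(A,(720,540),interpolation=cv2.INTER_CUBIC))
E
```

```text
time_s: 4.8
tcp_pos: [620.5, -170.8, 141.8]
orientation: [-89.8, 0.8, -13.6]
wrist_force: [0.0, 0.0, -4.0]
width: 0.381
t 4.8 pos [ 620.5 -170.8  141.8] ori [-89.79   0.79 -13.62] F [ 0.  0. -4.] M [ 0.02 -0.04  0.02] w 0.381 units txyz [-7.185  0.43   9.946] rot [-0.025  0.047 -0.099]
```

View pics/g2.png

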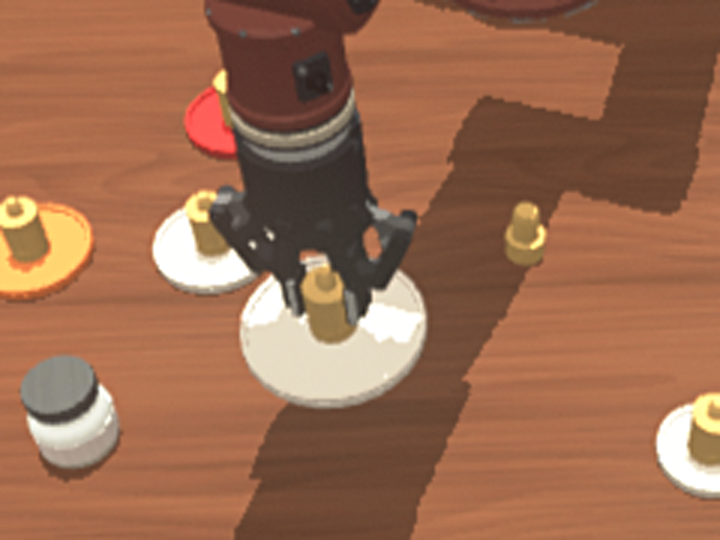

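The dish is off the counter and level, gripped by the column at crop (328,305). Next I'll carry it to above the foot.

```bash
python3 -m crank '[{"tx":-0.3,"ty":0,"tz":0.4,"rx":0,"ry":0,"rz":-0.05},{"tx":-0.5,"ty":0,"tz":0.7,"rx":0,"ry":0,"rz":-0.05},{"tx":-0.6,"ty":0,"tz":0.85,"rx":0,"ry":0,"rz":0},{"tx":-0.6,"ty":0,"tz":0.85,"rx":0,"ry":0,"rz":0},{"tx":-0.6,"ty":0,"tz":0.85,"rx":0,"ry":0,"rz":0},{"tx":-0.6,"ty":0,"tz":0.85,"rx":0,"ry":0,"rz":0},{"tx":-0.6,"ty":0,"tz":0.85,"rx":0,"ry":0,"rz":0},{"tx":-0.6,"ty":0,"tz":0.85,"rx":0,"ry":0,"rz":0},{"tx":-0.6,"ty":0,"tz":0.85,"rx":0,"ry":0,"rz":0},{"tx":-0.6,"ty":0,"tz":0.8,"rx":0,"ry":0,"rz":0},{"tx":-0.5,"ty":0,"tz":0.7,"rx":0,"ry":0,"rz":0},{"tx":-0.3,"ty":0,"tz":0.4,"rx":0,"ry":0,"rz":0},{"tx":-0.1,"ty":0,"tz":0.15,"rx":0,"ry":0,"rz":0},{"tx":0,"ty":0,"tz":0,"rx":0,"ry":0,"rz":0},{"tx":0,"ty":0,"tz":0,"rx":0,"ry":0,"rz":0}]'
python3 go.py 434.7 283.7 110
```

```text
time_s: 6.35
tcp_pos: [432.4, 255.7, 122.9]
orientation: [-90.5, 1.8, -13.9]
wrist_force: [-0.7, -0.4, -4.0]
width: 0.38
t 6.35 pos [432.4 255.7 122.9] ori [-90.51   1.8  -13.87] F [-0.7 -0.4 -4. ] M [-0.01 -0.04 -0.03] w 0.38 units txyz [-0.102  0.319  0.696] rot [ 0.064  0.018 -0.225]
```

```bash
python3 -m crank '[{"tx":-0.05,"ty":-0.05,"tz":0.35,"rx":0.03,"ry":0,"rz":-0.15},{"tx":-0.05,"ty":-0.05,"tz":0.3,"rx":0.03,"ry":0,"rz":-0.1},{"tx":0,"ty":-0.03,"tz":0.05,"rx":0,"ry":0,"rz":0},{"tx":0,"ty":-0.03,"tz":0,"rx":0,"ry":0,"rz":0}]'
python3 go.py 434.7 283.7 110
python3 - <<'E'
from h import *
a=bot.read_camera("scene");np.savez("s1.npz",**a)
A=a["color"][90:270,280:520,::-1]
cv2.imwrite("pics/g3.png",cv2.resize(A,(720,540),interpolation=cv2.INTER_CUBIC))
E
python3 go.py 434.7 283.7 110
```

```text
time_s: 6.75
tcp_pos: [437.0, 280.4, 128.1]
orientation: [-90.2, -0.2, -14.2]
wrist_force: [-0.2, -0.5, -4.2]
width: 0.377
t 6.75 pos [437.  280.4 128.1] ori [-90.23  -0.22 -14.16] F [-0.2 -0.5 -4.2] M [-0.07  0.01  0.01] w 0.377 units txyz [-0.078  0.452  0.069] rot [ 0.029 -0.02   0.027]
t 6.8 pos [437.2 280.3 128.4] ori [-90.22  -0.24 -14.17] F [-0.4  0.5 -3.5] M [-0.02 -0.02 -0.02] w 0.381 units txyz [-0.082  0.458  0.068] rot [ 0.027 -0.022  0.029]
```

View pics/g3.png

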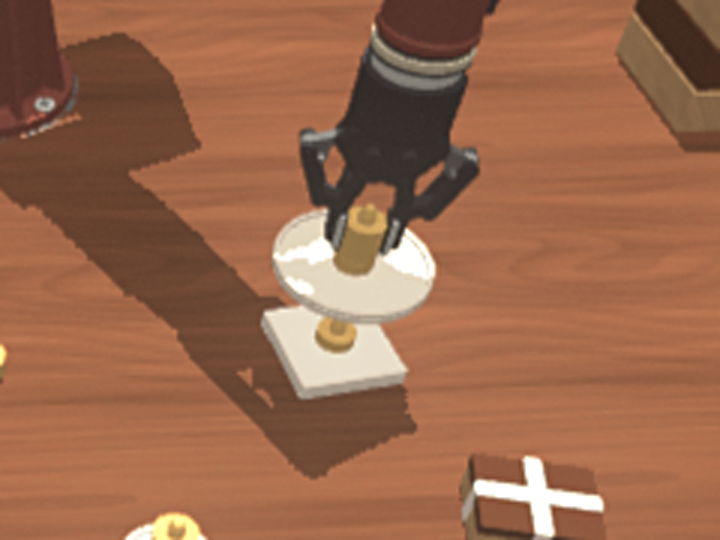

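```bash
cat > held.py <<'E'
# held dish: fit plane to plate points, column centre from brass shoulder points
import sys
from h import *
def held(c,x,y,zu,rp):
    w,b=masks(c);P=cloud(c);ok=c["z_map"]>0
    near=ok&(np.hypot(P[...,0]-x,P[...,1]-y)<rp+8)
    hsv=cv2.cvtColor(np.ascontiguousarray(c["color"]),cv2.COLOR_RGB2HSV)
    pl=near&(hsv[...,1]<60)&(hsv[...,2]>120)&(P[...,2]>zu-4)&(P[...,2]<zu+20)
    q=P[pl];r=np.hypot(*(q[:,:2]-[x,y]).T);q2=q[r<rp-8]
    A=np.c_[q2[:,:2]-[x,y],np.ones(len(q2))]
    s=np.linalg.lstsq(A,q2[:,2],rcond=None)[0];res=q2[:,2]-A@s;k=abs(res)<2.5
    s=np.linalg.lstsq(A[k],q2[k,2],rcond=None)[0]
    print("plate n",len(q2),"slope deg x,y",np.degrees(s[:2]).round(2),"platetop z",s[2].round(1))
    cs,_=cv2.findContours(pl.astype(np.uint8),cv2.RETR_EXTERNAL,cv2.CHAIN_APPROX_NONE)
    kk=max(cs,key=cv2.contourArea);W=np.array([ray(c,u,v,zu+12) for u,v in cv2.convexHull(kk)[:,0]]).astype(np.float32)
    e=cv2.fitEllipse(W);m=cv2.minEnclosingCircle(W)
    print("rim ellipse ctr",np.round(e[0],1),np.round(e[1],1),"mec",np.round(m[0],1),round(m[1],1))
    col=near&(b>0)&(P[...,2]>zu+8)&(np.hypot(P[...,0]-x,P[...,1]-y)<28)
    for lo,hi in((51,57),(64,71)):
        g=P[col&(abs(P[...,2]-zu-(lo+hi)/2)<(hi-lo)/2)]
        if len(g)>3:
            (a,bb),rr=cv2.minEnclosingCircle(g[:,:2].astype(np.float32));print("band",lo,len(g),round(a,1),round(bb,1),round(rr,1),"mean",g.mean(0).round(1))
if __name__=="__main__":
    a=[float(v) for v in sys.argv[1:5]]
    if len(sys.argv)>5 and sys.argv[5]!="live": c=dict(np.load(sys.argv[5]))
    else: c=bot.read_camera("scene")
    held(c,*a)
E
python3 held.py 437 280 101.5 65 s1.npz; python3 held.py 622 -172 0 65 scene0.npz; python3 held.py 425 -294 0 52 scene0.npz
```

```text
plate n 780 slope deg x,y [-0.18 -0.26] platetop z 110.7
rim ellipse ctr [438.  279.5] [128.2 140.3] mec [439.9 278.5] 69.3
band 51 87 436.0 282.8 19.0 mean [439.8 280.3 155.9]
band 64 14 435.9 280.2 4.7 mean [436.3 280.3 168.9]
plate n 1280 slope deg x,y [0.15 0.15] platetop z 9.2
rim ellipse ctr [ 624.4 -171.3] [129.7 135.8] mec [ 625.2 -172.8] 68.3
band 51 106 624.3 -170.8 16.9 mean [ 627.  -170.    54.6]
band 64 16 626.1 -170.2 5.4 mean [ 626.  -171.    68.2]
plate n 439 slope deg x,y [0.12 0.15] platetop z 9.1
rim ellipse ctr [ 427.9 -292.2] [104.1 111.1] mec [ 428.3 -292.5] 55.5
band 51 78 425.7 -294.2 17.9 mean [ 428.7 -292.5   54.6]
band 64 13 427.0 -292.4 4.9 mean [ 427.  -292.3   66.8]
```

Held dish is level, within 0.3°. In the scene camera its spigot is at (436.2,280.2) and the foot's is at (436.1,284.0), so the TCP target is (437,284).

```bash
python3 -m crank '[{"tx":-0.02,"ty":0.2,"tz":0.09,"rx":0.02,"ry":0,"rz":0.02},{"tx":0,"ty":0.4,"tz":0,"rx":0,"ry":0,"rz":0},{"tx":0,"ty":0.4,"tz":0,"rx":0,"ry":0,"rz":0},{"tx":0,"ty":0.15,"tz":0,"rx":0,"ry":0,"rz":0},{"tx":0,"ty":-0.03,"tz":0,"rx":0,"ry":0,"rz":0},{"tx":0,"ty":-0.03,"tz":0,"rx":0,"ry":0,"rz":0}]'
python3 go.py 437 284 76
```

```text
time_s: 7.4
tcp_pos: [438.4, 282.6, 82.3]
orientation: [-90.1, -0.0, -14.3]
wrist_force: [-0.6, -0.5, -3.8]
width: 0.383
t 7.4 pos [438.4 282.6  82.3] ori [-9.007e+01 -4.000e-02 -1.432e+01] F [-0.6 -0.5 -3.8] M [ 0.03 -0.03 -0.01] w 0.383 units txyz [-0.041  0.158  0.025] rot [ 0.009 -0.04   0.005]
```

```bash
python3 -m crank '[{"tx":-0.04,"ty":0.1,"tz":0.03,"rx":0,"ry":0,"rz":0},{"tx":-0.02,"ty":0.1,"tz":0.01,"rx":0,"ry":0,"rz":0},{"tx":-0.01,"ty":0,"tz":0,"rx":0,"ry":0,"rz":0}]'
python3 go.py 437 284 76
```

```text
time_s: 7.7
tcp_pos: [437.5, 285.7, 75.8]
orientation: [-89.9, -0.2, -14.3]
wrist_force: [-0.5, 0.7, -4.2]
width: 0.379
t 7.7 pos [437.5 285.7  75.8] ori [-89.92  -0.21 -14.33] F [-0.5  0.7 -4.2] M [-0.04  0.02 -0.  ] w 0.379 units txyz [-0.    -0.006 -0.044] rot [-0.009 -0.041  0.026]
```

```bash
python3 -m crank '[{"tx":-0.01,"ty":0.1,"tz":-0.04,"rx":0,"ry":0,"rz":0.02},{"tx":-0.01,"ty":0.1,"tz":0,"rx":0,"ry":0,"rz":0},{"tx":-0.01,"ty":0.1,"tz":0,"rx":0,"ry":0,"rz":0},{"tx":-0.01,"ty":0,"tz":0,"rx":0,"ry":0,"rz":0}]'
python3 go.py 437 284 57
```

```text
time_s: 8.1
tcp_pos: [435.7, 284.8, 63.4]
orientation: [-89.9, -0.1, -14.3]
wrist_force: [0.8, -0.7, -4.0]
width: 0.38
t 8.1 pos [435.7 284.8  63.4] ori [-89.88  -0.1  -14.31] F [ 0.8 -0.7 -4. ] M [-0.03 -0.01 -0.07] w 0.38 units txyz [ 0.035  0.159 -0.012] rot [-0.015 -0.039  0.012]
```

```bash
python3 -m crank '[{"tx":0.02,"ty":0.06,"tz":-0.01,"rx":0,"ry":0,"rz":0},{"tx":0,"ty":0.05,"tz":0,"rx":0,"ry":0,"rz":0},{"tx":0,"ty":0.03,"tz":0,"rx":0,"ry":0,"rz":0}]'
python3 go.py 437 284 57
```

```text
time_s: 8.4
tcp_pos: [436.6, 284.2, 57.3]
orientation: [-89.9, -0.1, -14.3]
wrist_force: [-0.2, -0.4, -3.9]
width: 0.383
t 8.4 pos [436.6 284.2  57.3] ori [-89.87  -0.1  -14.31] F [-0.2 -0.4 -3.9] M [-0.02  0.02  0.05] w 0.383 units txyz [ 0.011  0.009 -0.003] rot [-0.016 -0.039  0.013]
```

```bash
python3 -m crank '[{"tx":0,"ty":0.03,"tz":0,"rx":0,"ry":0,"rz":0}]'
python3 -m crank '[{"tx":0,"ty":0.03,"tz":0,"rx":0,"ry":0,"rz":0}]'
python3 go.py 437 284 57
```

```text
time_s: 8.5
tcp_pos: [436.6, 284.3, 56.7]
orientation: [-89.9, -0.1, -14.3]
wrist_force: [-4.0, -2.5, 7.3]
width: 0.38
time_s: 8.6
tcp_pos: [436.7, 284.3, 56.8]
orientation: [-89.9, -0.0, -14.3]
wrist_force: [-4.1, -2.4, 7.9]
width: 0.377
t 8.6 pos [436.7 284.3  56.8] ori [-8.994e+01 -4.000e-02 -1.430e+01] F [-4.1 -2.4  7.9] M [-0.43  0.7   0.01] w 0.377 units txyz [ 0.008 -0.006 -0.005] rot [-0.007 -0.038  0.005]
```

Contact came at TCP z 56.8, which is the predicted seating height, with a light force. Releasing.

```bash
python3 -m crank '[{"tx":0,"ty":0,"tz":0,"rx":0,"ry":0,"rz":0},{"tx":0,"ty":-0.03,"tz":0,"rx":0,"ry":0,"rz":0},{"tx":0,"ty":-0.03,"tz":0,"rx":0,"ry":0,"rz":0},{"tx":0,"ty":-0.03,"tz":0,"rx":0,"ry":0,"rz":0}]' 0.2
python3 go.py 437 284 190
```

```text
time_s: 9.0
tcp_pos: [440.0, 285.8, 63.3]
orientation: [-89.7, -0.4, -14.3]
wrist_force: [0.2, -0.3, 0.6]
width: 0.795
t 9.0 pos [440.  285.8  63.3] ori [-89.66  -0.37 -14.31] F [ 0.2 -0.3  0.6] M [-0.01 -0.01 -0.02] w 0.795 units txyz [-0.04  -3.167 -0.044] rot [-0.042 -0.038  0.046]
```

```bash
python3 -m crank '[{"tx":-0.04,"ty":-0.4,"tz":-0.04,"rx":-0.04,"ry":0,"rz":0.04},{"tx":0,"ty":-0.8,"tz":0,"rx":0,"ry":0,"rz":0},{"tx":0,"ty":-0.8,"tz":0,"rx":0,"ry":0,"rz":0},{"tx":0,"ty":-0.5,"tz":0,"rx":0,"ry":0,"rz":0},{"tx":0,"ty":0,"tz":0,"rx":0,"ry":0,"rz":0}]'
python3 go.py 425 -294 130
```

```text
time_s: 9.5
tcp_pos: [437.9, 284.5, 166.8]
orientation: [-90.0, -0.0, -14.3]
wrist_force: [0.7, 0.1, 0.7]
width: 0.801
t 9.5 pos [437.9 284.5 166.8] ori [-8.999e+01 -3.000e-02 -1.432e+01] F [0.7 0.1 0.7] M [-0.03  0.    0.02] w 0.801 units txyz [  3.264   0.92  -14.094] rot [-0.001 -0.04   0.004]
```

```bash
python3 - <<'E'
from h import *
a=bot.read_camera("scene");np.savez("s2.npz",**a)
A=a["color"][90:270,280:520,::-1]
cv2.imwrite("pics/g4.png",cv2.resize(A,(720,540),interpolation=cv2.INTER_CUBIC))
E
python3 held.py 435 284 30 65 s2.npz
```

```text
plate n 816 slope deg x,y [ 0.26 -0.01] platetop z 39.2
rim ellipse ctr [438.1 283.5] [129.4 140.1] mec [438.5 283.7] 69.6
band 51 75 436.0 284.2 17.1 mean [439.3 283.3  84.7]
band 64 14 434.9 284.5 5.9 mean [436.  283.9  97.1]
```

View pics/g4.png

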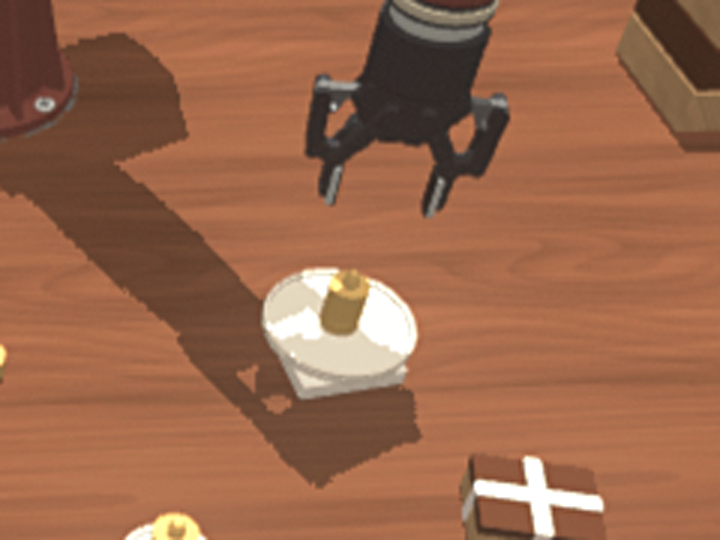

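```bash
python3 -m crank '[{"tx":0.1,"ty":0,"tz":-0.5,"rx":0,"ry":0,"rz":0},{"tx":0.25,"ty":0,"tz":-1,"rx":0,"ry":0,"rz":0},{"tx":0.25,"ty":0,"tz":-1,"rx":0,"ry":0,"rz":0},{"tx":0.25,"ty":0,"tz":-1,"rx":0,"ry":0,"rz":0},{"tx":0.25,"ty":0,"tz":-1,"rx":0,"ry":0,"rz":0},{"tx":0.25,"ty":0,"tz":-1,"rx":0,"ry":0,"rz":0},{"tx":0.25,"ty":0,"tz":-1,"rx":0,"ry":0,"rz":0},{"tx":0.25,"ty":0,"tz":-1,"rx":0,"ry":0,"rz":0},{"tx":0.25,"ty":0,"tz":-1,"rx":0,"ry":0,"rz":0},{"tx":0.25,"ty":0,"tz":-1,"rx":0,"ry":0,"rz":0},{"tx":0.25,"ty":0,"tz":-1,"rx":0,"ry":0,"rz":0},{"tx":0.25,"ty":0,"tz":-1,"rx":0,"ry":0,"rz":0},{"tx":0.25,"ty":0,"tz":-0.9,"rx":0,"ry":0,"rz":0},{"tx":0.15,"ty":0,"tz":-0.6,"rx":0,"ry":0,"rz":0},{"tx":0.05,"ty":0,"tz":-0.3,"rx":0,"ry":0,"rz":0},{"tx":0,"ty":0,"tz":0,"rx":0,"ry":0,"rz":0}]'
python3 go.py 425 -294 125
```

```text
time_s: 11.15
tcp_pos: [419.2, -280.4, 138.0]
orientation: [-89.9, 2.0, -14.2]
wrist_force: [-0.1, -0.1, 0.0]
width: 0.802
t 11.15 pos [ 419.2 -280.4  138. ] ori [-89.85   1.98 -14.16] F [-0.1 -0.1  0. ] M [-0.   -0.02 -0.02] w 0.802 units txyz [ 0.235  0.317 -0.295] rot [-0.019 -0.02  -0.247]
```

Picture: the large dish sits level and home on the foot at crop (340,320), with plate top at 39.2 mm (9.2 mm above a 30 mm underside). Next I'll go down onto the medium dish.

```bash
python3 -m crank '[{"tx":0.12,"ty":0.1,"tz":-0.2,"rx":0,"ry":0,"rz":-0.15},{"tx":0.1,"ty":0.1,"tz":-0.1,"rx":0,"ry":0,"rz":-0.1},{"tx":0,"ty":0,"tz":0,"rx":0,"ry":0,"rz":0}]'
python3 go.py 425 -294 27
```

```text
time_s: 11.45
tcp_pos: [424.1, -291.1, 126.8]
orientation: [-89.7, 0.0, -14.0]
wrist_force: [0.5, 0.0, -0.3]
width: 0.799
t 11.45 pos [ 424.1 -291.1  126.8] ori [-8.966e+01  3.000e-02 -1.403e+01] F [ 0.5  0.  -0.3] M [-0.04 -0.01  0.02] w 0.799 units txyz [ 0.041  2.495 -0.079] rot [-0.042 -0.004 -0.004]
```

```bash
python3 -m crank '[{"tx":0.03,"ty":0.4,"tz":-0.08,"rx":-0.04,"ry":0,"rz":0},{"tx":0,"ty":0.6,"tz":0,"rx":0,"ry":0,"rz":0},{"tx":0,"ty":0.6,"tz":0,"rx":0,"ry":0,"rz":0},{"tx":0,"ty":0.4,"tz":0,"rx":0,"ry":0,"rz":0},{"tx":0,"ty":0,"tz":0,"rx":0,"ry":0,"rz":0}]'
python3 go.py 425 -294 27
```

```text
time_s: 11.95
tcp_pos: [426.5, -290.8, 45.7]
orientation: [-90.0, -0.2, -13.7]
wrist_force: [-0.4, 0.3, -0.6]
width: 0.8
t 11.95 pos [ 426.5 -290.8   45.7] ori [-90.    -0.17 -13.72] F [-0.4  0.3 -0.6] M [-0.03  0.03  0.02] w 0.8 units txyz [-0.02   0.468 -0.086] rot [0.    0.035 0.022]
```

```bash
python3 -m crank '[{"tx":-0.02,"ty":0.2,"tz":-0.09,"rx":0,"ry":0,"rz":0.02},{"tx":0,"ty":0.2,"tz":0,"rx":0,"ry":0,"rz":0},{"tx":0,"ty":0,"tz":0,"rx":0,"ry":0,"rz":0}]'
python3 go.py 425 -294 27
```

```text
time_s: 12.25
tcp_pos: [426.1, -294.0, 30.3]
orientation: [-90.1, -0.1, -13.6]
wrist_force: [-0.4, 0.2, -0.1]
width: 0.803
t 12.25 pos [ 426.1 -294.    30.3] ori [-90.06  -0.13 -13.61] F [-0.4  0.2 -0.1] M [0.01 0.03 0.02] w 0.803 units txyz [-0.027  0.083 -0.007] rot [0.007 0.049 0.017]
```

```bash
python3 -m crank '[{"tx":-0.03,"ty":0.05,"tz":0,"rx":0,"ry":0,"rz":0.02},{"tx":0,"ty":0,"tz":0,"rx":0,"ry":0,"rz":0},{"tx":0,"ty":0,"tz":0,"rx":0,"ry":0,"rz":0},{"tx":0,"ty":0,"tz":0,"rx":0,"ry":0,"rz":0},{"tx":0,"ty":0,"tz":0,"rx":0,"ry":0,"rz":0},{"tx":0,"ty":0,"tz":0,"rx":0,"ry":0,"rz":0}]' 1 60
python3 go.py 425 -294 27
```

```text
time_s: 12.85
tcp_pos: [425.9, -294.7, 29.9]
orientation: [-90.1, -0.1, -13.6]
wrist_force: [0.1, 0.3, -0.5]
width: 0.377
t 12.85 pos [ 425.9 -294.7   29.9] ori [-90.13  -0.13 -13.63] F [ 0.1  0.3 -0.5] M [ 0.03 -0.05  0.02] w 0.377 units txyz [-0.027  0.071  0.011] rot [0.017 0.046 0.016]
```

```bash
python3 -m crank '[{"tx":0,"ty":-0.2,"tz":0,"rx":0,"ry":0,"rz":0},{"tx":0,"ty":-0.5,"tz":0,"rx":0,"ry":0,"rz":0},{"tx":0,"ty":-0.7,"tz":0,"rx":0,"ry":0,"rz":0},{"tx":0,"ty":-0.7,"tz":0,"rx":0,"ry":0,"rz":0},{"tx":0,"ty":-0.7,"tz":0,"rx":0,"ry":0,"rz":0},{"tx":0,"ty":-0.6,"tz":0,"rx":0,"ry":0,"rz":0},{"tx":0,"ty":-0.3,"tz":0,"rx":0,"ry":0,"rz":0},{"tx":0,"ty":0,"tz":0,"rx":0,"ry":0,"rz":0}]'
python3 go.py 437 284 165
```

```text
time_s: 13.65
tcp_pos: [422.9, -291.9, 182.6]
orientation: [-89.9, 0.3, -13.6]
wrist_force: [0.7, -0.7, -2.4]
width: 0.376
t 13.65 pos [ 422.9 -291.9  182.6] ori [-89.95   0.27 -13.62] F [ 0.7 -0.7 -2.4] M [ 0.02 -0.06 -0.03] w 0.376 units txyz [-3.046  0.468 14.076] rot [-0.007  0.047 -0.033]
```

```bash
python3 -m crank '[{"tx":-0.1,"ty":0,"tz":0.4,"rx":0,"ry":0,"rz":-0.02},{"tx":-0.2,"ty":0,"tz":0.8,"rx":0,"ry":0,"rz":-0.02},{"tx":-0.2,"ty":0,"tz":1,"rx":0,"ry":0,"rz":-0.02},{"tx":-0.2,"ty":0,"tz":1,"rx":0,"ry":0,"rz":-0.02},{"tx":-0.2,"ty":0,"tz":1,"rx":0,"ry":0,"rz":-0.02},{"tx":-0.2,"ty":0,"tz":1,"rx":0,"ry":0,"rz":-0.02},{"tx":-0.2,"ty":0,"tz":1,"rx":0,"ry":0,"rz":-0.02},{"tx":-0.25,"ty":0,"tz":1,"rx":0,"ry":0,"rz":-0.02},{"tx":-0.25,"ty":0,"tz":1,"rx":0,"ry":0,"rz":-0.02},{"tx":-0.25,"ty":0,"tz":1,"rx":0,"ry":0,"rz":-0.02},{"tx":-0.25,"ty":0,"tz":1,"rx":0,"ry":0,"rz":-0.02},{"tx":-0.25,"ty":0,"tz":0.9,"rx":0,"ry":0,"rz":-0.02},{"tx":-0.2,"ty":0,"tz":0.8,"rx":0,"ry":0,"rz":-0.02},{"tx":-0.2,"ty":0,"tz":0.6,"rx":0,"ry":0,"rz":-0.02},{"tx":-0.1,"ty":0,"tz":0.3,"rx":0,"ry":0,"rz":-0.02},{"tx":0,"ty":0,"tz":0.1,"rx":0,"ry":0,"rz":0},{"tx":0,"ty":0,"tz":0,"rx":0,"ry":0,"rz":0}]'
python3 go.py 437 284 165
```

```text
time_s: 15.35
tcp_pos: [396.9, 267.8, 154.7]
orientation: [-90.3, 0.7, -13.6]
wrist_force: [-0.4, 0.6, -3.2]
width: 0.376
t 15.35 pos [396.9 267.8 154.7] ori [-90.33   0.66 -13.6 ] F [-0.4  0.6 -3.2] M [ 0.   -0.03 -0.02] w 0.376 units txyz [ 0.876 -0.27   0.629] rot [ 0.041  0.05  -0.083]
```

```bash
python3 -m crank '[{"tx":0.25,"ty":-0.1,"tz":0.2,"rx":0.04,"ry":0,"rz":-0.08},{"tx":0.35,"ty":-0.05,"tz":0.25,"rx":0,"ry":0,"rz":0},{"tx":0.2,"ty":-0.03,"tz":0.1,"rx":0,"ry":0,"rz":0},{"tx":0,"ty":-0.03,"tz":0,"rx":0,"ry":0,"rz":0},{"tx":0,"ty":-0.03,"tz":0,"rx":0,"ry":0,"rz":0}]'
python3 - <<'E'
from h import *
a=bot.read_camera("scene");np.savez("s3.npz",**a)
A=a["color"][70:250,280:520,::-1]
cv2.imwrite("pics/g5.png",cv2.resize(A,(720,540),interpolation=cv2.INTER_CUBIC))
E
python3 go.py 437 284 140
```

```text
time_s: 15.85
tcp_pos: [434.7, 278.6, 162.5]
orientation: [-90.2, 0.1, -13.9]
wrist_force: [-0.6, -0.1, -2.5]
width: 0.377
t 15.9 pos [434.8 278.7 162.8] ori [-9.017e+01  7.000e-02 -1.384e+01] F [-0.1 -1.  -3.2] M [ 0.05 -0.04 -0.01] w 0.375 units txyz [0.021 0.569 0.144] rot [ 0.021  0.02  -0.009]
```

View pics/g5.png

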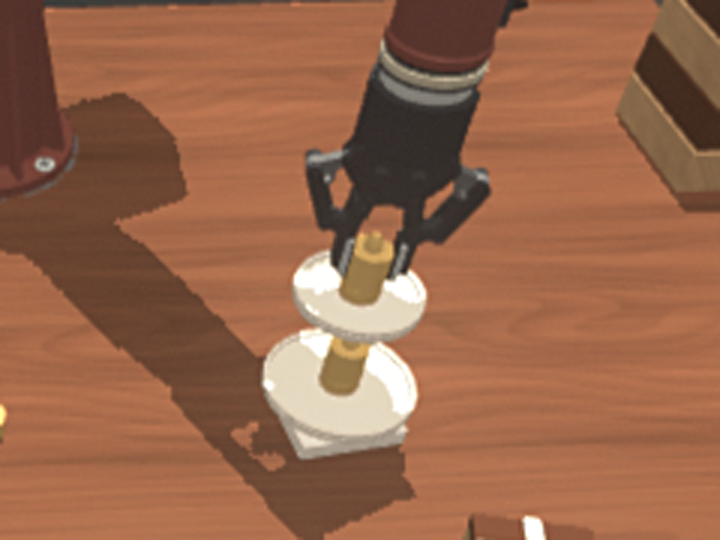

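```bash
python3 held.py 435 279 132.6 52 s3.npz
```

```text
plate n 442 slope deg x,y [-0.01 -0.19] platetop z 142.0
rim ellipse ctr [437.1 277.2] [102.4 115.5] mec [438.4 275.3] 56.1
band 51 83 434.0 278.3 17.7 mean [439.2 277.6 187.4]
band 64 17 436.9 271.5 12.7 mean [436.  276.6 200. ]
```

Medium dish is held level above the large one. It needs dx of about +1 and dy of about +6, so the TCP target is (436,284.6), seating at z of about 113.9.

```bash
python3 -m crank '[{"tx":0,"ty":0.15,"tz":0.14,"rx":0.02,"ry":0,"rz":0},{"tx":0,"ty":0.25,"tz":0.02,"rx":0,"ry":0,"rz":0},{"tx":0,"ty":0.1,"tz":0,"rx":0,"ry":0,"rz":0},{"tx":0,"ty":-0.02,"tz":0,"rx":0,"ry":0,"rz":0}]'
python3 go.py 436 284.6 114
```

```text
time_s: 16.3
tcp_pos: [435.0, 284.5, 141.3]
orientation: [-90.1, 0.2, -13.9]
wrist_force: [-0.4, -0.1, -3.0]
width: 0.374
t 16.3 pos [435.  284.5 141.3] ori [-90.06   0.16 -13.87] F [-0.4 -0.1 -3. ] M [-0.05  0.   -0.02] w 0.374 units txyz [0.027 0.682 0.008] rot [ 0.007  0.016 -0.02 ]
```

```bash
python3 -m crank '[{"tx":0.02,"ty":0.1,"tz":0,"rx":0,"ry":0,"rz":-0.02},{"tx":0.01,"ty":0.15,"tz":0,"rx":0,"ry":0,"rz":0},{"tx":0.01,"ty":0.1,"tz":0,"rx":0,"ry":0,"rz":0},{"tx":0,"ty":0,"tz":0,"rx":0,"ry":0,"rz":0}]'
python3 go.py 436 284.6 114
```

```text
time_s: 16.7
tcp_pos: [435.9, 284.0, 125.5]
orientation: [-90.1, 0.0, -13.8]
wrist_force: [-0.7, 0.6, -3.7]
width: 0.377
t 16.7 pos [435.9 284.  125.5] ori [-9.010e+01  4.000e-02 -1.384e+01] F [-0.7  0.6 -3.7] M [-0.03  0.03  0.02] w 0.377 units txyz [-0.002  0.288  0.015] rot [ 0.013  0.019 -0.004]
```

```bash
python3 -m crank '[{"tx":0,"ty":0.1,"tz":0.01,"rx":0.01,"ry":0,"rz":0},{"tx":0,"ty":0.08,"tz":0,"rx":0,"ry":0,"rz":0},{"tx":0,"ty":0.02,"tz":0,"rx":0,"ry":0,"rz":0}]'
python3 go.py 436 284.6 114
```

```text
time_s: 17.0
tcp_pos: [436.4, 284.5, 117.2]
orientation: [-90.0, 0.0, -13.8]
wrist_force: [-0.3, -0.1, -2.6]
width: 0.377
t 17.0 pos [436.4 284.5 117.2] ori [-8.999e+01  1.000e-02 -1.385e+01] F [-0.3 -0.1 -2.6] M [-0.02  0.03 -0.01] w 0.377 units txyz [-0.01   0.079 -0.   ] rot [-0.001  0.019 -0.001]
```

```bash
python3 -m crank '[{"tx":-0.01,"ty":0.04,"tz":0,"rx":0,"ry":0,"rz":0},{"tx":0,"ty":0.02,"tz":0,"rx":0,"ry":0,"rz":0}]'
python3 -m crank '[{"tx":0,"ty":0.02,"tz":0,"rx":0,"ry":0,"rz":0}]'
python3 go.py 436 284.6 114
```

```text
time_s: 17.2
tcp_pos: [436.1, 284.7, 114.6]
orientation: [-90.0, -0.0, -13.8]
wrist_force: [0.3, -1.0, -3.2]
width: 0.372
time_s: 17.3
tcp_pos: [436.2, 284.7, 113.9]
orientation: [-90.0, -0.0, -13.8]
wrist_force: [0.0, 0.4, -2.0]
width: 0.378
t 17.3 pos [436.2 284.7 113.9] ori [-8.997e+01 -1.000e-02 -1.385e+01] F [ 0.   0.4 -2. ] M [-0.02  0.04  0.01] w 0.378 units txyz [-0.003 -0.003 -0.004] rot [-0.003  0.019  0.002]
```

```bash
python3 -m crank '[{"tx":0,"ty":0.02,"tz":0,"rx":0,"ry":0,"rz":0}]'
python3 -m crank '[{"tx":0,"ty":0,"tz":0,"rx":0,"ry":0,"rz":0},{"tx":0,"ty":-0.03,"tz":0,"rx":0,"ry":0,"rz":0},{"tx":0,"ty":-0.03,"tz":0,"rx":0,"ry":0,"rz":0},{"tx":0,"ty":-0.03,"tz":0,"rx":0,"ry":0,"rz":0}]' 0.2
python3 go.py 437 284 220
```

```text
time_s: 17.4
tcp_pos: [436.4, 284.7, 113.7]
orientation: [-90.0, -0.0, -13.8]
wrist_force: [-1.7, -0.5, 3.5]
width: 0.381
time_s: 17.8
tcp_pos: [438.1, 285.6, 119.3]
orientation: [-89.8, -0.2, -13.8]
wrist_force: [0.0, -0.4, 0.0]
width: 0.8
t 17.8 pos [438.1 285.6 119.3] ori [-89.82  -0.21 -13.85] F [ 0.  -0.4  0. ] M [-0.04  0.02 -0.02] w 0.8 units txyz [-0.007 -2.519 -0.037] rot [-0.023  0.019  0.026]
```

Contact felt and released. Rising clear, then I'll check.

```bash
python3 -m crank '[{"tx":0,"ty":-0.4,"tz":-0.04,"rx":-0.02,"ry":0,"rz":0.03},{"tx":0,"ty":-0.7,"tz":0,"rx":0,"ry":0,"rz":0},{"tx":0,"ty":-0.7,"tz":0,"rx":0,"ry":0,"rz":0},{"tx":0,"ty":-0.4,"tz":0,"rx":0,"ry":0,"rz":0},{"tx":0,"ty":0,"tz":0,"rx":0,"ry":0,"rz":0}]'
python3 - <<'E'
from h import *
a=bot.read_camera("scene");np.savez("s4.npz",**a)
A=a["color"][70:250,280:520,::-1]
cv2.imwrite("pics/g6.png",cv2.resize(A,(720,540),interpolation=cv2.INTER_CUBIC))
E
python3 held.py 435 284 84 52 s4.npz
python3 go.py 657 101.5 160
```

```text
time_s: 18.3
tcp_pos: [437.4, 283.8, 210.4]
orientation: [-90.0, 0.1, -13.9]
wrist_force: [0.3, 0.5, -0.5]
width: 0.801
plate n 456 slope deg x,y [ 0.06 -0.06] platetop z 93.3
rim ellipse ctr [439.  283.5] [104.  114.4] mec [439.2 283.1] 56.8
band 51 82 435.8 284.8 18.7 mean [439.2 283.5 138.7]
band 64 16 435.7 283.9 5.5 mean [436.7 284.3 151. ]
t 18.35 pos [436.8 283.5 209.1] ori [-90.07   0.16 -13.85] F [-0.4  0.3 -0.4] M [ 0.1  -0.04 -0.03] w 0.797 units txyz [ 6.439  1.214 -3.099] rot [ 0.009  0.019 -0.019]
```

View pics/g6.png

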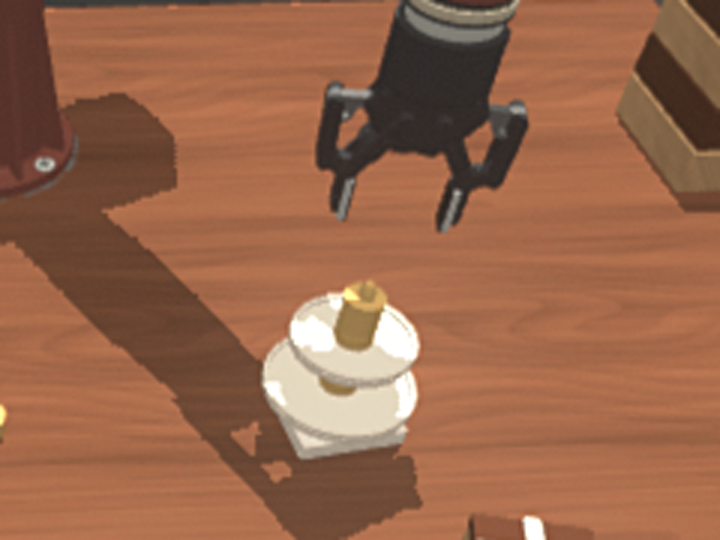

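The medium dish sits level and home at crop (355,335): plate top 93.3 mm, tilt under 0.1°. Next is the small dish.

```bash
python3 -m crank '[{"tx":0.4,"ty":0,"tz":-0.2,"rx":0,"ry":0,"rz":0},{"tx":0.8,"ty":0,"tz":-0.4,"rx":0,"ry":0,"rz":-0.02},{"tx":0.9,"ty":0.1,"tz":-0.4,"rx":0,"ry":0,"rz":-0.02},{"tx":0.9,"ty":0.1,"tz":-0.4,"rx":0,"ry":0,"rz":-0.02},{"tx":0.9,"ty":0.2,"tz":-0.45,"rx":0,"ry":0,"rz":-0.02},{"tx":0.9,"ty":0.2,"tz":-0.45,"rx":0,"ry":0,"rz":-0.02},{"tx":0.7,"ty":0.2,"tz":-0.3,"rx":0,"ry":0,"rz":-0.02},{"tx":0.5,"ty":0.1,"tz":-0.2,"rx":0,"ry":0,"rz":0},{"tx":0.2,"ty":0,"tz":-0.1,"rx":0,"ry":0,"rz":0},{"tx":0,"ty":0,"tz":0,"rx":0,"ry":0,"rz":0}]'
python3 go.py 657 101.5 130
```

```text
time_s: 19.35
tcp_pos: [648.8, 104.4, 154.6]
orientation: [-90.5, 0.4, -13.7]
wrist_force: [-0.3, 0.7, 0.1]
width: 0.8
t 19.35 pos [648.8 104.4 154.6] ori [-90.46   0.37 -13.69] F [-0.3  0.7  0.1] M [-0.01 -0.02  0.02] w 0.8 units txyz [ 0.22   0.614 -0.018] rot [ 0.057  0.039 -0.046]
```

```bash
python3 -m crank '[{"tx":0.15,"ty":0.3,"tz":-0.02,"rx":0.05,"ry":0,"rz":-0.04},{"tx":0.05,"ty":0.6,"tz":0,"rx":0,"ry":0,"rz":0},{"tx":0,"ty":0.6,"tz":0,"rx":0,"ry":0,"rz":0},{"tx":0,"ty":0.4,"tz":0,"rx":0,"ry":0,"rz":0},{"tx":0,"ty":0.2,"tz":0,"rx":0,"ry":0,"rz":0},{"tx":0,"ty":0,"tz":0,"rx":0,"ry":0,"rz":0}]'
python3 go.py 657 101.5 29
```

```text
time_s: 19.95
tcp_pos: [652.4, 106.2, 65.1]
orientation: [-89.9, 0.2, -13.4]
wrist_force: [-1.0, 0.5, 0.0]
width: 0.802
t 19.95 pos [652.4 106.2  65.1] ori [-89.95   0.17 -13.39] F [-1.   0.5  0. ] M [-0.05 -0.04 -0.03] w 0.802 units txyz [ 0.141  0.902 -0.088] rot [-0.007  0.076 -0.022]
```

```bash
python3 -m crank '[{"tx":0.14,"ty":0.1,"tz":-0.1,"rx":0,"ry":0,"rz":-0.02},{"tx":0.02,"ty":0.3,"tz":0,"rx":0,"ry":0,"rz":0},{"tx":0,"ty":0.3,"tz":0,"rx":0,"ry":0,"rz":0},{"tx":0,"ty":0.1,"tz":0,"rx":0,"ry":0,"rz":0},{"tx":0,"ty":0,"tz":0,"rx":0,"ry":0,"rz":0}]'
python3 go.py 657 101.5 29
```

```text
time_s: 20.45
tcp_pos: [660.6, 100.9, 33.6]
orientation: [-89.9, -0.3, -13.4]
wrist_force: [0.2, -0.4, -0.2]
width: 0.798
t 20.45 pos [660.6 100.9  33.6] ori [-89.85  -0.31 -13.36] F [ 0.2 -0.4 -0.2] M [-0.04  0.02  0.02] w 0.798 units txyz [-0.092  0.114 -0.006] rot [-0.019  0.081  0.039]
```

```bash
python3 -m crank '[{"tx":-0.08,"ty":0.1,"tz":0,"rx":0,"ry":0,"rz":0.04},{"tx":-0.02,"ty":0,"tz":0,"rx":0,"ry":0,"rz":0}]'
python3 go.py 657 101.5 29
python3 -m crank '[{"tx":-0.01,"ty":0,"tz":0,"rx":0,"ry":0,"rz":0},{"tx":0,"ty":0,"tz":0,"rx":0,"ry":0,"rz":0},{"tx":0,"ty":0,"tz":0,"rx":0,"ry":0,"rz":0},{"tx":0,"ty":0,"tz":0,"rx":0,"ry":0,"rz":0},{"tx":0,"ty":0,"tz":0,"rx":0,"ry":0,"rz":0},{"tx":0,"ty":0,"tz":0,"rx":0,"ry":0,"rz":0}]' 1 60
python3 go.py 657 101.5 29
```

```text
time_s: 20.65
tcp_pos: [656.7, 101.8, 29.3]
orientation: [-89.8, 0.0, -13.4]
wrist_force: [-0.2, 0.3, -0.4]
width: 0.799
t 20.65 pos [656.7 101.8  29.3] ori [-8.985e+01  3.000e-02 -1.337e+01] F [-0.2  0.3 -0.4] M [ 0.05  0.03 -0.  ] w 0.799 units txyz [ 0.01   0.007 -0.005] rot [-0.019  0.079 -0.004]
time_s: 21.25
tcp_pos: [656.7, 102.1, 30.4]
orientation: [-89.8, -0.1, -13.4]
wrist_force: [-0.4, 0.2, -0.6]
width: 0.378
t 21.25 pos [656.7 102.1  30.4] ori [-8.982e+01 -6.000e-02 -1.335e+01] F [-0.4  0.2 -0.6] M [ 0.04 -0.01 -0.03] w 0.378 units txyz [ 0.01   0.035 -0.013] rot [-0.022  0.081  0.008]
```

```bash
python3 -m crank '[{"tx":0,"ty":-0.2,"tz":0,"rx":0,"ry":0,"rz":0},{"tx":0,"ty":-0.5,"tz":0,"rx":0,"ry":0,"rz":0},{"tx":0,"ty":-0.8,"tz":0,"rx":0,"ry":0,"rz":0},{"tx":0,"ty":-0.9,"tz":0,"rx":0,"ry":0,"rz":0},{"tx":0,"ty":-0.9,"tz":0,"rx":0,"ry":0,"rz":0},{"tx":0,"ty":-0.8,"tz":0,"rx":0,"ry":0,"rz":0},{"tx":0,"ty":-0.6,"tz":0,"rx":0,"ry":0,"rz":0},{"tx":0,"ty":-0.3,"tz":0,"rx":0,"ry":0,"rz":0},{"tx":0,"ty":0,"tz":0,"rx":0,"ry":0,"rz":0}]'
python3 go.py 437 284 215
```

```text
time_s: 22.15
tcp_pos: [652.7, 101.2, 235.6]
orientation: [-90.0, 0.5, -13.4]
wrist_force: [0.6, -0.8, -1.5]
width: 0.378
t 22.15 pos [652.7 101.2 235.6] ori [-90.01   0.51 -13.35] F [ 0.6 -0.8 -1.5] M [-0.01 -0.02  0.01] w 0.378 units txyz [-6.298  0.57   3.202] rot [ 0.001  0.081 -0.063]
```

```bash
python3 -m crank '[{"tx":-0.3,"ty":0,"tz":0.15,"rx":0,"ry":0,"rz":-0.04},{"tx":-0.6,"ty":-0.03,"tz":0.3,"rx":0,"ry":0,"rz":-0.02},{"tx":-0.8,"ty":-0.03,"tz":0.4,"rx":0,"ry":0,"rz":-0.01},{"tx":-0.85,"ty":-0.03,"tz":0.45,"rx":0,"ry":0,"rz":-0.01},{"tx":-0.85,"ty":-0.03,"tz":0.45,"rx":0,"ry":0,"rz":-0.01},{"tx":-0.85,"ty":-0.03,"tz":0.45,"rx":0,"ry":0,"rz":-0.01},{"tx":-0.7,"ty":-0.03,"tz":0.4,"rx":0,"ry":0,"rz":0},{"tx":-0.5,"ty":-0.03,"tz":0.2,"rx":0,"ry":0,"rz":0},{"tx":-0.3,"ty":-0.03,"tz":0.2,"rx":0,"ry":0,"rz":0},{"tx":-0.1,"ty":-0.03,"tz":0.05,"rx":0,"ry":0,"rz":0},{"tx":0,"ty":-0.03,"tz":0,"rx":0,"ry":0,"rz":0}]'
python3 go.py 437 284 215
```

```text
time_s: 23.25
tcp_pos: [423.4, 278.8, 222.9]
orientation: [-91.2, 2.0, -13.3]
wrist_force: [0.4, -1.0, -1.3]
width: 0.377
t 23.25 pos [423.4 278.8 222.9] ori [-91.15   1.98 -13.32] F [ 0.4 -1.  -1.3] M [ 0.01 -0.03  0.  ] w 0.377 units txyz [0.308 0.183 0.207] rot [ 0.146  0.087 -0.246]
```

```bash
python3 -m crank '[{"tx":0.1,"ty":-0.02,"tz":0.06,"rx":0.08,"ry":0.04,"rz":-0.13},{"tx":0.1,"ty":-0.02,"tz":0.06,"rx":0.06,"ry":0.04,"rz":-0.1},{"tx":0,"ty":-0.03,"tz":0,"rx":0,"ry":0,"rz":0},{"tx":0,"ty":-0.03,"tz":0,"rx":0,"ry":0,"rz":0}]'
python3 go.py 436.3 284.6 215
```

```text
time_s: 23.65
tcp_pos: [433.7, 279.8, 225.0]
orientation: [-90.1, 0.0, -14.2]
wrist_force: [-0.0, -0.1, -1.3]
width: 0.377
t 23.65 pos [433.7 279.8 225. ] ori [-9.010e+01  5.000e-02 -1.415e+01] F [-0.  -0.1 -1.3] M [-0.02  0.02  0.01] w 0.377 units txyz [0.035 0.249 0.133] rot [ 0.013 -0.019 -0.006]
```

```bash
python3 -m crank '[{"tx":0.03,"ty":0.1,"tz":0.13,"rx":0.01,"ry":0,"rz":0},{"tx":0,"ty":0,"tz":0,"rx":0,"ry":0,"rz":0},{"tx":0,"ty":-0.02,"tz":0,"rx":0,"ry":0,"rz":0}]'
python3 - <<'E'
from h import *
a=bot.read_camera("scene");np.savez("s5.npz",**a)
A=a["color"][40:220,280:520,::-1]
cv2.imwrite("pics/g7.png",cv2.resize(A,(720,540),interpolation=cv2.INTER_CUBIC))
s=bot.read_state()
from held import held
held(a,435.5,284,s["tcp_pos"][2]-30.4,39)
E
python3 go.py 436.3 284.6 168.4
```

```text
time_s: 23.95
tcp_pos: [437.5, 284.5, 222.0]
orientation: [-90.0, 0.0, -14.3]
wrist_force: [0.2, -0.1, -1.9]
width: 0.374
plate n 176 slope deg x,y [-0.27 -0.06] platetop z 201.1
rim ellipse ctr [441.6 282.7] [77.2 90.3] mec [443.1 281. ] 42.9
band 51 94 439.0 284.6 18.6 mean [443.1 283.4 246.4]
band 64 20 440.6 277.0 10.8 mean [440.8 282.4 258.5]
t 24.0 pos [437.5 284.5 222.1] ori [-8.997e+01 -1.000e-02 -1.426e+01] F [-0.3 -0.1 -2. ] M [-0.01 -0.04 -0.01] w 0.376 units txyz [-0.031  1.342 -0.006] rot [-0.004 -0.032  0.001]
```

View pics/g7.png

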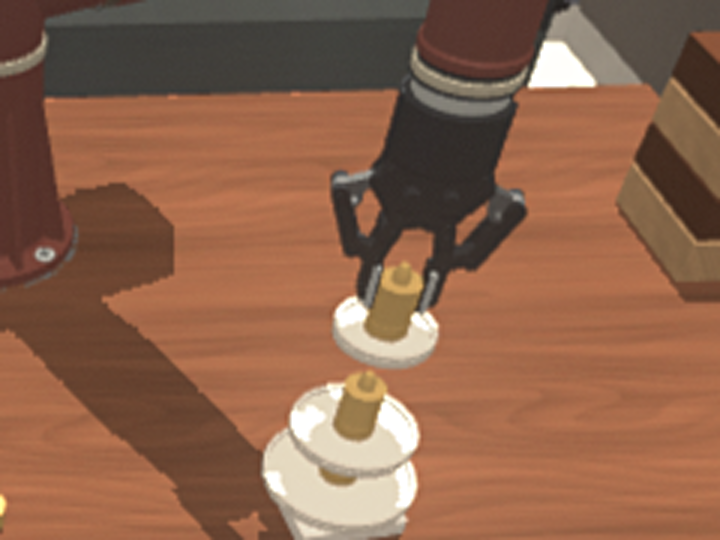

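The small dish is held level but about 3 mm too far in x relative to the medium spigot, so the TCP target is (434.5,284.7), seating at z of about 168.3.

```bash
python3 -m crank '[{"tx":-0.07,"ty":0.2,"tz":-0.02,"rx":0,"ry":0,"rz":0},{"tx":-0.02,"ty":0.3,"tz":0,"rx":0,"ry":0,"rz":0},{"tx":0,"ty":0.2,"tz":0,"rx":0,"ry":0,"rz":0},{"tx":0,"ty":-0.02,"tz":0,"rx":0,"ry":0,"rz":0},{"tx":0,"ty":-0.02,"tz":0,"rx":0,"ry":0,"rz":0}]'
python3 go.py 434.5 284.7 168.3
python3 - <<'E'
from h import *
from held import held
a=bot.read_camera("scene");s=bot.read_state()
held(a,435.5,284,s["tcp_pos"][2]-30.2,39)
E
```

```text
time_s: 24.5
tcp_pos: [432.4, 284.3, 192.0]
orientation: [-90.1, 0.1, -14.2]
wrist_force: [0.2, 0.6, -2.9]
width: 0.379
t 24.5 pos [432.4 284.3 192. ] ori [-90.07   0.11 -14.24] F [ 0.2  0.6 -2.9] M [ 0.01 -0.    0.02] w 0.379 units txyz [0.049 0.592 0.024] rot [ 0.008 -0.03  -0.014]
plate n 177 slope deg x,y [0.67 0.09] platetop z 170.9
rim ellipse ctr [436.6 282. ] [77.1 87.8] mec [437.9 281. ] 42.0
band 51 97 436.3 285.3 18.8 mean [439.2 283.  216.5]
band 64 20 437.7 277.1 10.5 mean [436.6 282.6 229.2]
```

```bash
python3 -m crank '[{"tx":0.02,"ty":0.1,"tz":0.02,"rx":0,"ry":0,"rz":0},{"tx":0.01,"ty":0.12,"tz":0,"rx":0,"ry":0,"rz":0},{"tx":0,"ty":0.05,"tz":0,"rx":0,"ry":0,"rz":0},{"tx":0,"ty":-0.02,"tz":0,"rx":0,"ry":0,"rz":0}]'
python3 go.py 433.7 284.7 168.3
```

```text
time_s: 24.95
tcp_pos: [434.6, 285.1, 182.1]
orientation: [-90.0, 0.0, -14.2]
wrist_force: [0.4, 0.1, -1.7]
width: 0.378
t 24.95 pos [434.6 285.1 182.1] ori [-9.000e+01  3.000e-02 -1.424e+01] F [ 0.4  0.1 -1.7] M [ 0.01  0.02 -0.01] w 0.378 units txyz [-0.019  0.346 -0.015] rot [ 0.    -0.03  -0.003]
```

```bash
python3 -m crank '[{"tx":-0.02,"ty":0.1,"tz":-0.01,"rx":0,"ry":0,"rz":0},{"tx":-0.01,"ty":0.1,"tz":0,"rx":0,"ry":0,"rz":0},{"tx":0,"ty":0.04,"tz":0,"rx":0,"ry":0,"rz":0},{"tx":0,"ty":0,"tz":0,"rx":0,"ry":0,"rz":0}]'
python3 go.py 433.7 284.7 168.3
```

```text
time_s: 25.35
tcp_pos: [433.4, 285.0, 172.0]
orientation: [-90.0, 0.0, -14.2]
wrist_force: [-0.7, 0.4, -3.7]
width: 0.379
t 25.35 pos [433.4 285.  172. ] ori [-89.98   0.   -14.24] F [-0.7  0.4 -3.7] M [0.   0.01 0.01] w 0.379 units txyz [ 0.009  0.093 -0.006] rot [-0.002 -0.031 -0.   ]
```

```bash
python3 -m crank '[{"tx":0,"ty":0.04,"tz":0,"rx":0,"ry":0,"rz":0},{"tx":0,"ty":0.03,"tz":0,"rx":0,"ry":0,"rz":0}]'
python3 -m crank '[{"tx":0,"ty":0.02,"tz":0,"rx":0,"ry":0,"rz":0}]'
python3 -m crank '[{"tx":0,"ty":0.02,"tz":0,"rx":0,"ry":0,"rz":0}]'
python3 go.py 433.7 284.7 168.3
```

```text
time_s: 25.55
tcp_pos: [433.6, 285.1, 169.2]
orientation: [-90.0, -0.0, -14.2]
wrist_force: [0.5, 0.4, -1.6]
width: 0.377
time_s: 25.65
tcp_pos: [433.6, 285.1, 168.4]
orientation: [-90.0, -0.0, -14.2]
wrist_force: [0.4, -0.4, -2.4]
width: 0.376
time_s: 25.75
tcp_pos: [434.0, 285.3, 168.3]
orientation: [-89.9, -0.1, -14.2]
wrist_force: [-0.9, -0.9, 3.8]
width: 0.376
t 25.75 pos [434.  285.3 168.3] ori [-8.994e+01 -6.000e-02 -1.424e+01] F [-0.9 -0.9  3.8] M [-0.17  0.18 -0.01] w 0.376 units txyz [-0.003 -0.    -0.016] rot [-0.008 -0.03   0.007]
```

Home contact at 168.3. Releasing, rising and checking.

```bash
python3 -m crank '[{"tx":0,"ty":0,"tz":0,"rx":0,"ry":0,"rz":0},{"tx":0,"ty":-0.03,"tz":0,"rx":0,"ry":0,"rz":0},{"tx":0,"ty":-0.03,"tz":0,"rx":0,"ry":0,"rz":0},{"tx":0,"ty":-0.03,"tz":0,"rx":0,"ry":0,"rz":0}]' 0.2
python3 -m crank '[{"tx":0,"ty":-0.4,"tz":-0.03,"rx":0,"ry":0,"rz":0.03},{"tx":0,"ty":-0.7,"tz":0,"rx":0,"ry":0,"rz":0},{"tx":0,"ty":-0.7,"tz":0,"rx":0,"ry":0,"rz":0},{"tx":0,"ty":-0.4,"tz":0,"rx":0,"ry":0,"rz":0},{"tx":0,"ty":0,"tz":0,"rx":0,"ry":0,"rz":0}]'
python3 - <<'E'
from h import *
a=bot.read_camera("scene");np.savez("s6.npz",**a)
A=a["color"][40:220,280:520,::-1]
cv2.imwrite("pics/g8.png",cv2.resize(A,(720,540),interpolation=cv2.INTER_CUBIC))
from held import held
held(a,435.5,284,138,39)
E
python3 go.py 441.5 -23.5 130
```

```text
time_s: 26.15
tcp_pos: [435.2, 285.9, 173.5]
orientation: [-89.8, -0.2, -14.2]
wrist_force: [0.0, -0.4, 0.3]
width: 0.803
time_s: 26.65
tcp_pos: [434.4, 284.1, 264.4]
orientation: [-89.9, 0.1, -14.2]
wrist_force: [0.6, 0.0, 0.8]
width: 0.797
plate n 180 slope deg x,y [-0.1   0.11] platetop z 147.4
rim ellipse ctr [439.9 283.1] [78.  88.2] mec [440.3 283.1] 44.0
band 51 90 435.8 284.7 18.2 mean [440.6 283.6 192.7]
band 64 16 436.4 284.4 5.3 mean [437.2 284.5 205.3]
t 26.7 pos [433.8 283.9 263.2] ori [-89.93   0.19 -14.24] F [0.8 0.6 1.1] M [ 0.   -0.02  0.01] w 0.795 units txyz [ 2.087  3.313 -7.405] rot [-0.009 -0.031 -0.024]
```

View pics/g8.png

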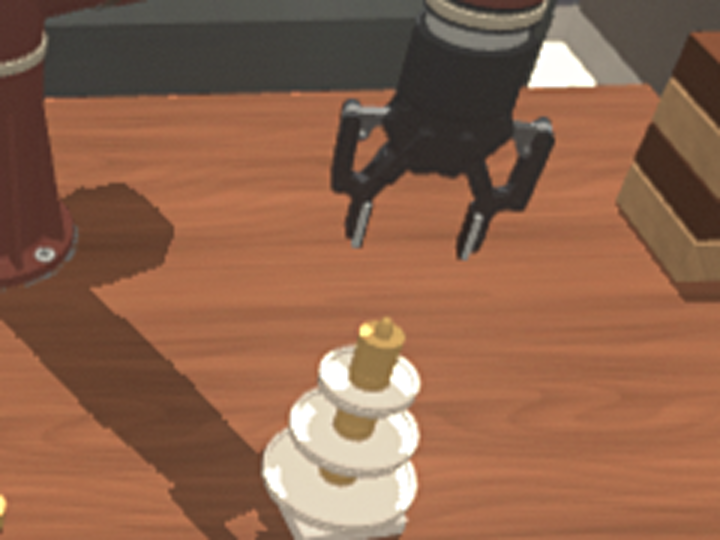

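All three dishes are level and home: plate tops at 39.2, 93.3 and 147.4 mm. Last is the finial.

```bash
python3 -m crank '[{"tx":0.1,"ty":0,"tz":-0.5,"rx":0,"ry":0,"rz":-0.03},{"tx":0.25,"ty":0,"tz":-0.9,"rx":0,"ry":0,"rz":-0.02},{"tx":0.25,"ty":0.1,"tz":-0.9,"rx":0,"ry":0,"rz":-0.02},{"tx":0.25,"ty":0.4,"tz":-0.9,"rx":0,"ry":0,"rz":-0.02},{"tx":0.25,"ty":0.5,"tz":-0.9,"rx":0,"ry":0,"rz":-0.02},{"tx":0.25,"ty":0.5,"tz":-0.9,"rx":0,"ry":0,"rz":-0.02},{"tx":0.25,"ty":0.5,"tz":-0.9,"rx":0,"ry":0,"rz":0},{"tx":0.2,"ty":0.4,"tz":-0.7,"rx":0,"ry":0,"rz":0},{"tx":0.1,"ty":0.2,"tz":-0.4,"rx":0,"ry":0,"rz":0},{"tx":0,"ty":0,"tz":-0.1,"rx":0,"ry":0,"rz":0},{"tx":0,"ty":0,"tz":0,"rx":0,"ry":0,"rz":0}]'
python3 go.py 441.5 -23.5 100
```

```text
time_s: 27.8
tcp_pos: [430.0, -18.8, 141.8]
orientation: [-90.0, 0.1, -14.1]
wrist_force: [-0.0, -0.7, 0.3]
width: 0.798
t 27.8 pos [430.  -18.8 141.8] ori [-90.01   0.13 -14.07] F [-0.  -0.7  0.3] M [-0.01 -0.01 -0.03] w 0.798 units txyz [ 0.309  1.045 -0.044] rot [ 0.001 -0.009 -0.016]
```

```bash
python3 -m crank '[{"tx":0.2,"ty":0.3,"tz":-0.04,"rx":0,"ry":0,"rz":0},{"tx":0.1,"ty":0.5,"tz":0,"rx":0,"ry":0,"rz":0},{"tx":0,"ty":0.5,"tz":0,"rx":0,"ry":0,"rz":0},{"tx":0,"ty":0.4,"tz":0,"rx":0,"ry":0,"rz":0},{"tx":0,"ty":0.2,"tz":0,"rx":0,"ry":0,"rz":0},{"tx":0,"ty":0,"tz":0,"rx":0,"ry":0,"rz":0}]' 
python3 go.py 441.5 -23.5 26
```

```text
time_s: 28.4
tcp_pos: [444.3, -17.8, 66.0]
orientation: [-89.8, -0.2, -13.7]
wrist_force: [0.1, 0.3, -0.2]
width: 0.802
t 28.4 pos [444.3 -17.8  66. ] ori [-89.84  -0.19 -13.72] F [ 0.1  0.3 -0.2] M [ 0.   -0.   -0.01] w 0.802 units txyz [-0.038  0.999 -0.157] rot [-0.02   0.035  0.024]
```

```bash
python3 -m crank '[{"tx":-0.04,"ty":0.2,"tz":-0.16,"rx":-0.02,"ry":0,"rz":0.02},{"tx":0,"ty":0.4,"tz":0,"rx":0,"ry":0,"rz":0},{"tx":0,"ty":0.25,"tz":0,"rx":0,"ry":0,"rz":0},{"tx":0,"ty":0,"tz":0,"rx":0,"ry":0,"rz":0}]' 
python3 go.py 441.5 -23.5 26
```

```text
time_s: 28.8
tcp_pos: [443.8, -23.9, 33.2]
orientation: [-90.0, -0.4, -13.6]
wrist_force: [0.3, -0.7, -0.7]
width: 0.802
t 28.8 pos [443.8 -23.9  33.2] ori [-90.02  -0.37 -13.58] F [ 0.3 -0.7 -0.7] M [-0.05 -0.03 -0.  ] w 0.802 units txyz [-0.06   0.181 -0.005] rot [0.002 0.053 0.046]
```

```bash
python3 -m crank '[{"tx":-0.05,"ty":0.1,"tz":0.01,"rx":0,"ry":0,"rz":0.04},{"tx":0,"ty":0.05,"tz":0,"rx":0,"ry":0,"rz":0}]' 
python3 go.py 441.5 -23.5 26
python3 - <<'E'
from h import *
a=bot.read_camera("scene")
A=a["color"][120:255,190:370,::-1]
cv2.imwrite("pics/g9.png",cv2.resize(A,(720,540),interpolation=cv2.INTER_CUBIC))
E
```

```text
time_s: 29.0
tcp_pos: [442.7, -23.3, 27.8]
orientation: [-90.0, -0.1, -13.6]
wrist_force: [-0.1, -0.1, -0.3]
width: 0.804
t 29.0 pos [442.7 -23.3  27.8] ori [-90.02  -0.12 -13.58] F [-0.1 -0.1 -0.3] M [-0.   -0.01 -0.05] w 0.804 units txyz [-0.029  0.046 -0.012] rot [0.003 0.052 0.015]
```

View pics/g9.png

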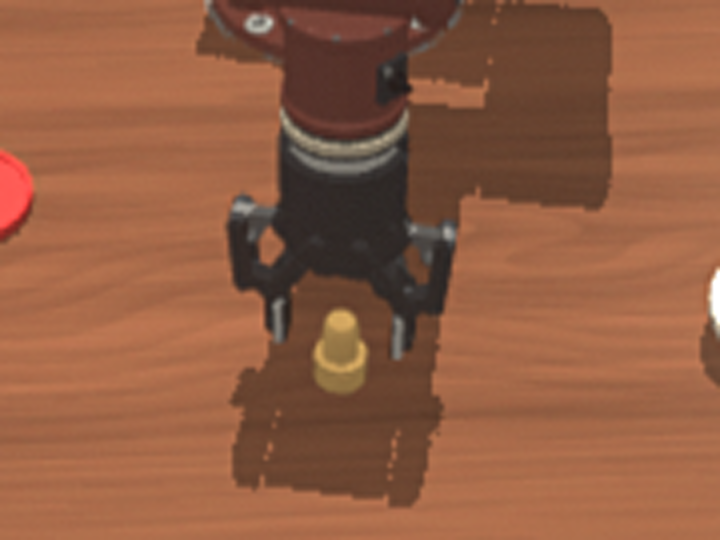

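The fingers straddle the knob at crop (340,330). I'll go 3 mm lower and close.

```bash
python3 -m crank '[{"tx":-0.02,"ty":0.06,"tz":0,"rx":0,"ry":0,"rz":0.01},{"tx":-0.01,"ty":0.02,"tz":0,"rx":0,"ry":0,"rz":0}]' 
python3 go.py 441.5 -23.5 24
```

```text
time_s: 29.25
tcp_pos: [442.5, -23.3, 25.1]
orientation: [-90.0, -0.2, -13.6]
wrist_force: [-0.3, 0.6, 0.3]
width: 0.797
t 29.25 pos [442.5 -23.3  25.1] ori [-90.02  -0.16 -13.59] F [-0.3  0.6  0.3] M [-0.08 -0.04 -0.01] w 0.797 units txyz [-0.023  0.028 -0.011] rot [0.003 0.052 0.019]
```

```bash
python3 -m crank '[{"tx":-0.02,"ty":0,"tz":0,"rx":0,"ry":0,"rz":0.01},{"tx":0,"ty":0,"tz":0,"rx":0,"ry":0,"rz":0},{"tx":0,"ty":0,"tz":0,"rx":0,"ry":0,"rz":0},{"tx":0,"ty":0,"tz":0,"rx":0,"ry":0,"rz":0},{"tx":0,"ty":0,"tz":0,"rx":0,"ry":0,"rz":0},{"tx":0,"ty":0,"tz":0,"rx":0,"ry":0,"rz":0},{"tx":0,"ty":0,"tz":0,"rx":0,"ry":0,"rz":0}]' 1 50
python3 go.py 441.5 -23.5 24
```

```text
time_s: 29.95
tcp_pos: [442.3, -23.2, 25.7]
orientation: [-90.0, -0.2, -13.6]
wrist_force: [-0.4, 0.5, -0.1]
width: 0.261
t 29.95 pos [442.3 -23.2  25.7] ori [-90.02  -0.16 -13.58] F [-0.4  0.5 -0.1] M [-0.01  0.02 -0.02] w 0.261 units txyz [-0.017  0.041 -0.012] rot [0.003 0.053 0.02 ]
```

```bash
python3 -m crank '[{"tx":0,"ty":-0.2,"tz":0,"rx":0,"ry":0,"rz":0},{"tx":0,"ty":-0.5,"tz":0,"rx":0,"ry":0,"rz":0},{"tx":0,"ty":-0.8,"tz":0,"rx":0,"ry":0,"rz":0},{"tx":0,"ty":-0.9,"tz":0,"rx":0,"ry":0,"rz":0},{"tx":0,"ty":-0.9,"tz":0,"rx":0,"ry":0,"rz":0},{"tx":0,"ty":-0.9,"tz":0,"rx":0,"ry":0,"rz":0},{"tx":0,"ty":-0.8,"tz":0,"rx":0,"ry":0,"rz":0},{"tx":0,"ty":-0.7,"tz":0,"rx":0,"ry":0,"rz":0},{"tx":0,"ty":-0.4,"tz":0,"rx":0,"ry":0,"rz":0},{"tx":0,"ty":0,"tz":0,"rx":0,"ry":0,"rz":0}]'
python3 go.py 435.5 284.5 255
```

```text
time_s: 30.95
tcp_pos: [437.6, -22.1, 280.6]
orientation: [-90.0, 0.2, -13.6]
wrist_force: [0.3, -0.2, -0.5]
width: 0.256
t 30.95 pos [437.6 -22.1 280.6] ori [-90.03   0.2  -13.57] F [ 0.3 -0.2 -0.5] M [-0.   -0.04 -0.01] w 0.256 units txyz [-1.848  0.641  7.438] rot [ 0.004  0.053 -0.025]
```

```bash
python3 -m crank '[{"tx":-0.1,"ty":-0.02,"tz":0.4,"rx":0,"ry":0,"rz":-0.02},{"tx":-0.15,"ty":-0.03,"tz":0.7,"rx":0,"ry":0,"rz":-0.02},{"tx":-0.2,"ty":-0.03,"tz":0.9,"rx":0,"ry":0,"rz":-0.02},{"tx":-0.2,"ty":-0.03,"tz":0.9,"rx":0,"ry":0,"rz":-0.02},{"tx":-0.2,"ty":-0.03,"tz":0.9,"rx":0,"ry":0,"rz":-0.02},{"tx":-0.2,"ty":-0.03,"tz":0.9,"rx":0,"ry":0,"rz":-0.02},{"tx":-0.2,"ty":-0.03,"tz":0.9,"rx":0,"ry":0,"rz":-0.02},{"tx":-0.15,"ty":-0.03,"tz":0.7,"rx":0,"ry":0,"rz":-0.01},{"tx":-0.1,"ty":-0.03,"tz":0.4,"rx":0,"ry":0,"rz":0},{"tx":0,"ty":-0.03,"tz":0.1,"rx":0,"ry":0,"rz":0},{"tx":0,"ty":-0.03,"tz":0,"rx":0,"ry":0,"rz":0}]'
python3 go.py 435.5 284.5 255
```

```text
time_s: 32.05
tcp_pos: [434.7, 264.2, 277.6]
orientation: [-90.7, 0.0, -13.7]
wrist_force: [0.4, -0.3, -2.2]
width: 0.262
t 32.05 pos [434.7 264.2 277.6] ori [-9.075e+01  1.000e-02 -1.375e+01] F [ 0.4 -0.3 -2.2] M [ 0.01 -0.01  0.03] w 0.262 units txyz [-0.102  0.558  0.506] rot [ 0.093  0.032 -0.001]
```

```bash
python3 -m crank '[{"tx":-0.05,"ty":0.1,"tz":0.3,"rx":0.09,"ry":0,"rz":0},{"tx":-0.05,"ty":0.1,"tz":0.2,"rx":0,"ry":0,"rz":0},{"tx":0,"ty":0.1,"tz":0,"rx":0,"ry":0,"rz":0},{"tx":0,"ty":-0.03,"tz":0,"rx":0,"ry":0,"rz":0},{"tx":0,"ty":-0.03,"tz":0,"rx":0,"ry":0,"rz":0}]'
python3 - <<'E'
from h import *
a=bot.read_camera("scene");np.savez("s7.npz",**a)
A=a["color"][30:210,280:520,::-1]
cv2.imwrite("pics/g10.png",cv2.resize(A,(720,540),interpolation=cv2.INTER_CUBIC))
E
python3 go.py 435.5 284.5 240
```

```text
time_s: 32.55
tcp_pos: [435.3, 282.6, 264.9]
orientation: [-90.2, 0.1, -14.0]
wrist_force: [-0.8, -0.0, -0.6]
width: 0.256
t 32.6 pos [435.3 282.6 265.1] ori [-90.15   0.13 -13.98] F [-0.3 -0.1 -1.4] M [ 0.02 -0.01  0.06] w 0.259 units txyz [-0.006  0.628  0.049] rot [ 0.019  0.003 -0.016]
```

View pics/g10.png

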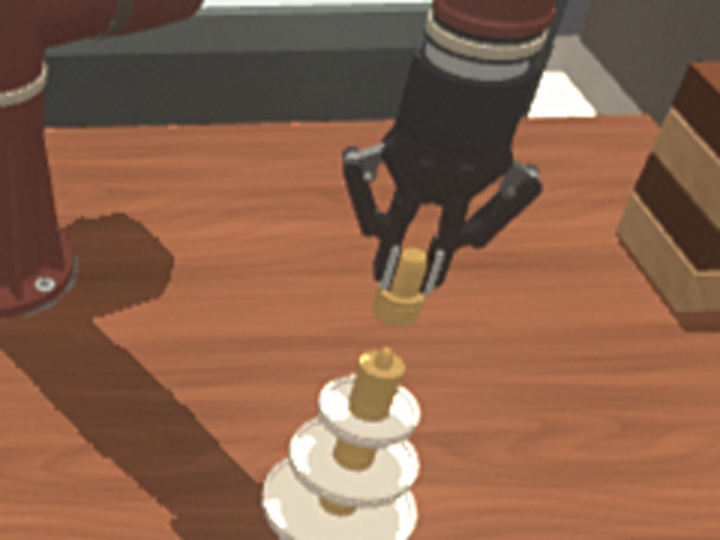

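```bash
cat > cyl.py <<'E'
from h import *
from scipy.optimize import least_squares
def cyl(c,z0,z1,x=436,y=284,r=17):
    w,b=masks(c);P=cloud(c)
    m=(b>0)&(c["z_map"]>0)&(P[...,2]>z0)&(P[...,2]<z1)&(np.hypot(P[...,0]-x,P[...,1]-y)<26)
    q=P[m][:,:2]
    s=least_squares(lambda p:np.hypot(*(q-p).T)-r,[x-3,y],loss="soft_l1")
    return len(q),s.x.round(1),round(float(np.sqrt(np.mean(s.fun**2))),2)
E
python3 - <<'E'
from cyl import *
c=dict(np.load("s7.npz"))
print("small col",cyl(c,160,187),"finial base",cyl(c,242,257),"knob",cyl(c,264,280,r=12))
c=dict(np.load("scene0.npz"));print("finial orig",cyl(c,3,18,442,-23), cyl(c,25,41,442,-23,12))
E
```

```text
small col (128, array([434.9, 285.5]), 1.25) finial base (81, array([433.4, 283.4]), 0.92) knob (66, array([433.9, 283.3]), 1.77)
finial orig (46, array([440.1, -22.2]), 1.01) (36, array([440.5, -22.7]), 1.59)
```

```bash
python3 -m crank '[{"tx":0.01,"ty":0.1,"tz":0.06,"rx":0.02,"ry":0,"rz":-0.01},{"tx":0,"ty":0.3,"tz":0,"rx":0,"ry":0,"rz":0},{"tx":0,"ty":0.2,"tz":0,"rx":0,"ry":0,"rz":0},{"tx":0,"ty":-0.02,"tz":0,"rx":0,"ry":0,"rz":0}]'
python3 go.py 436.6 284.7 217.7
```

```text
time_s: 33.0
tcp_pos: [436.7, 284.4, 240.4]
orientation: [-90.0, -0.0, -14.0]
wrist_force: [-0.0, -0.6, -0.7]
width: 0.259
t 33.0 pos [436.7 284.4 240.4] ori [-8.995e+01 -1.000e-02 -1.403e+01] F [-0.  -0.6 -0.7] M [-0.01  0.01 -0.04] w 0.259 units txyz [-0.003  0.566  0.005] rot [-0.006 -0.004  0.001]
```

```bash
python3 -m crank '[{"tx":-0.01,"ty":0.1,"tz":0,"rx":0,"ry":0,"rz":0},{"tx":-0.01,"ty":0.12,"tz":0,"rx":0,"ry":0,"rz":0},{"tx":0,"ty":0.08,"tz":0,"rx":0,"ry":0,"rz":0},{"tx":0,"ty":0,"tz":0,"rx":0,"ry":0,"rz":0}]'
python3 go.py 436.6 284.7 217.7
```

```text
time_s: 33.4
tcp_pos: [435.6, 284.5, 226.8]
orientation: [-90.0, 0.0, -14.0]
wrist_force: [-0.1, 0.2, -0.3]
width: 0.255
t 33.4 pos [435.6 284.5 226.8] ori [-8.999e+01  4.000e-02 -1.403e+01] F [-0.1  0.2 -0.3] M [0.03 0.02 0.01] w 0.255 units txyz [0.025 0.227 0.01 ] rot [-0.001 -0.004 -0.005]
```

```bash
python3 -m crank '[{"tx":0.02,"ty":0.08,"tz":0.01,"rx":0,"ry":0,"rz":0},{"tx":0,"ty":0.06,"tz":0,"rx":0,"ry":0,"rz":0},{"tx":0,"ty":0.03,"tz":0,"rx":0,"ry":0,"rz":0}]'
python3 -m crank '[{"tx":0,"ty":0.02,"tz":0,"rx":0,"ry":0,"rz":0}]'
python3 go.py 436.6 284.7 217.7
```

```text
time_s: 33.7
tcp_pos: [436.9, 285.0, 220.1]
orientation: [-89.9, -0.0, -14.0]
wrist_force: [-0.2, -0.4, -2.0]
width: 0.262
time_s: 33.8
tcp_pos: [437.0, 285.0, 219.2]
orientation: [-89.9, -0.0, -14.0]
wrist_force: [-0.2, 0.3, -0.9]
width: 0.263
t 33.8 pos [437.  285.  219.2] ori [-8.994e+01 -2.000e-02 -1.403e+01] F [-0.2  0.3 -0.9] M [-0.01  0.01 -0.01] w 0.263 units txyz [-0.007  0.038 -0.01 ] rot [-0.007 -0.004  0.003]
```

```bash
python3 -m crank '[{"tx":0,"ty":0.03,"tz":0,"rx":0,"ry":0,"rz":0}]'
python3 -m crank '[{"tx":0,"ty":0.02,"tz":0,"rx":0,"ry":0,"rz":0}]'
python3 -m crank '[{"tx":0,"ty":0.02,"tz":0,"rx":0,"ry":0,"rz":0}]'
```

```text
time_s: 33.9
tcp_pos: [437.1, 285.1, 218.1]
orientation: [-89.9, -0.0, -14.0]
wrist_force: [0.4, 1.2, -0.9]
width: 0.262
time_s: 34.0
tcp_pos: [437.3, 285.1, 217.6]
orientation: [-89.9, -0.1, -14.0]
wrist_force: [-0.8, 1.5, 2.5]
width: 0.259
time_s: 34.1
tcp_pos: [437.7, 285.2, 217.7]
orientation: [-89.9, -0.1, -14.0]
wrist_force: [-0.4, -0.8, 2.7]
width: 0.259
```

```bash
python3 -m crank '[{"tx":0,"ty":0,"tz":0,"rx":0,"ry":0,"rz":0},{"tx":0,"ty":-0.03,"tz":0,"rx":0,"ry":0,"rz":0},{"tx":0,"ty":-0.03,"tz":0,"rx":0,"ry":0,"rz":0},{"tx":0,"ty":-0.03,"tz":0,"rx":0,"ry":0,"rz":0},{"tx":0,"ty":-0.03,"tz":0,"rx":0,"ry":0,"rz":0}]' 0.2
python3 -m crank '[{"tx":0,"ty":-0.3,"tz":-0.03,"rx":0,"ry":0,"rz":0.03},{"tx":0,"ty":-0.6,"tz":0,"rx":0,"ry":0,"rz":0},{"tx":0,"ty":-0.7,"tz":0,"rx":0,"ry":0,"rz":0},{"tx":0,"ty":-0.4,"tz":0,"rx":0,"ry":0,"rz":0},{"tx":0,"ty":0,"tz":0,"rx":0,"ry":0,"rz":0}]'
python3 -m crank '[{"tx":0.3,"ty":-0.03,"tz":-0.4,"rx":0,"ry":0,"rz":0},{"tx":0.6,"ty":-0.03,"tz":-0.7,"rx":0,"ry":0,"rz":0},{"tx":0.6,"ty":-0.03,"tz":-0.8,"rx":0,"ry":0,"rz":0},{"tx":0.3,"ty":-0.03,"tz":-0.8,"rx":0,"ry":0,"rz":0},{"tx":0.2,"ty":-0.03,"tz":-0.8,"rx":0,"ry":0,"rz":0},{"tx":0.1,"ty":-0.03,"tz":-0.5,"rx":0,"ry":0,"rz":0},{"tx":0,"ty":0,"tz":0,"rx":0,"ry":0,"rz":0}]'
python3 - <<'E'
from cyl import *
from held import held
a=bot.read_camera("scene");b=bot.read_camera("top");np.savez("sf.npz",**a)
cv2.imwrite("pics/g11.png",cv2.resize(a["color"][40:250,260:540,::-1],(800,600),interpolation=cv2.INTER_CUBIC))
cv2.imwrite("pics/g12.png",cv2.resize(b["color"][:,:,::-1],(784,588)))
for z,r in((30,65),(84,52),(138,39)): held(a,435.5,284,z,r)
for n,i in(("large",(60,78)),("small col",(160,187)),("finial",(195,211))): print(n,cyl(a,*i))
P=cloud(a);m=(a["z_map"]>0)&(np.hypot(P[...,0]-436,P[...,1]-284)<15);print("top z",P[...,2][m].max())
E
```

```text
time_s: 34.6
tcp_pos: [438.0, 285.5, 223.1]
orientation: [-89.8, -0.2, -14.0]
wrist_force: [0.1, -0.5, -0.1]
width: 0.798
time_s: 35.1
tcp_pos: [437.5, 283.6, 308.4]
orientation: [-89.8, 0.1, -14.0]
wrist_force: [-0.3, 0.4, 0.3]
width: 0.799
time_s: 35.8
tcp_pos: [480.9, 102.4, 313.2]
orientation: [-89.8, 0.2, -13.8]
wrist_force: [0.2, 0.1, -0.3]
width: 0.803
plate n 619 slope deg x,y [ 0.22 -0.04] platetop z 39.3
rim ellipse ctr [437.5 283.6] [129.2 141.3] mec [440.2 283.1] 67.9
band 64 20 439.7 282.2 15.4 mean [446.3 279.4  98.1]
plate n 423 slope deg x,y [ 0.45 -0.13] platetop z 93.1
rim ellipse ctr [439.1 283.3] [105.  113.4] mec [440.1 283. ] 55.9
band 64 22 440.2 283.2 15.1 mean [447.4 279.7 153. ]
plate n 182 slope deg x,y [ 0.55 -0.57] platetop z 147.2
rim ellipse ctr [439.2 283.1] [77.2 90.7] mec [439.7 282.7] 44.1
band 51 28 437.7 283.1 16.4 mean [446.  278.3 192.3]
band 64 42 442.8 282.2 15.5 mean [448.6 279.7 205.8]
large (0, array([433., 284.]), nan)
small col (128, array([435. , 285.3]), 1.15)
finial (83, array([436.1, 285.6]), 1.28)
top z 248.0957814783603
  return _methods._mean(a, axis=axis, dtype=dtype,
  ret = ret.dtype.type(ret / rcount)
```

View pics/g11.png

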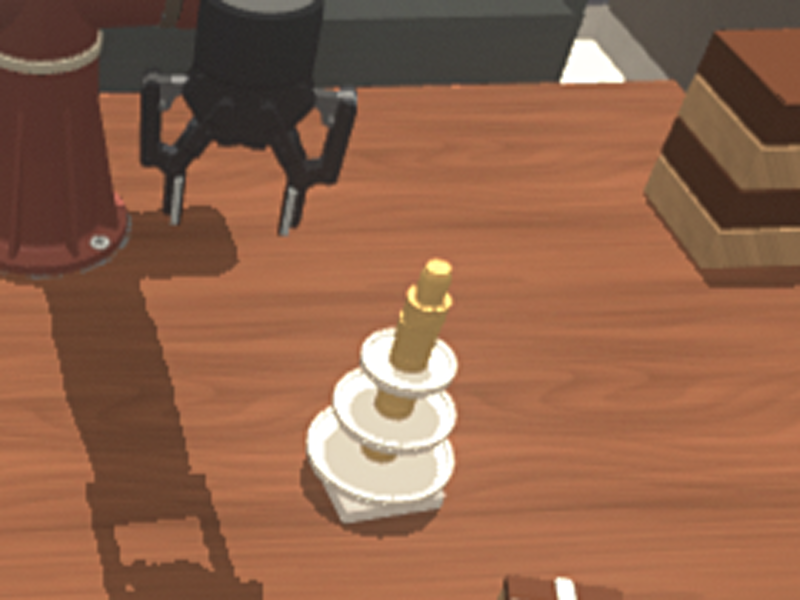

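View pics/g12.png

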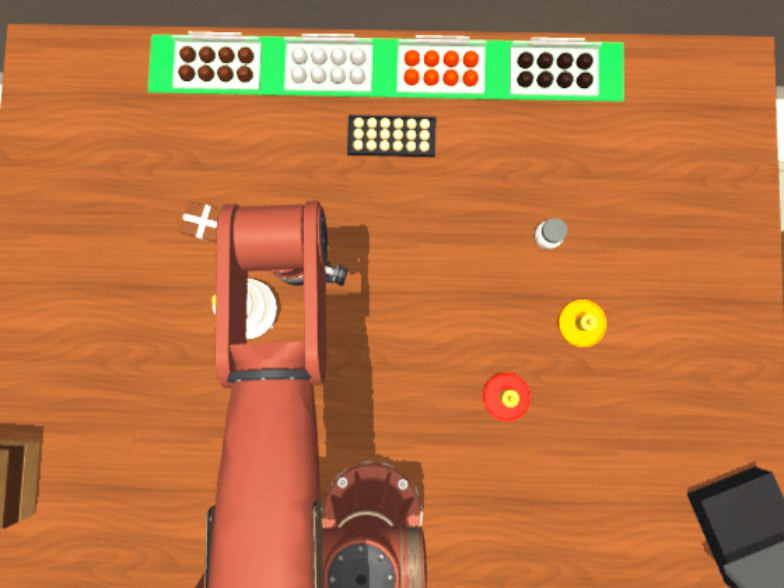

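The stand is complete and upright at scene crop (400,380), and the top view shows the jar and gift box where they were. One quick comparison of the finial height with its original reading, then I'll hand in.

Run:
```python
from h import *
for f,x,y,z in(("scene0.npz",442,-23,0),("sf.npz",436,284,192)):
    c=dict(np.load(f));P=cloud(c);_,b=masks(c)
    h=P[...,2][(c["z_map"]>0)&(b>0)&(np.hypot(P[...,0]-x,P[...,1]-y)<22)&(P[...,2]>z+10)]-z
    print(f,np.sort(h)[-8:].round(1),"ledge",np.median(h[(h>18)&(h<26)]).round(1))
print(bot.finish_job())
```

```text
scene0.npz [54.9 55.  55.3 55.4 55.4 55.8 56.1 56.2] ledge 22.9
sf.npz [54.8 54.8 54.8 55.  55.1 55.1 55.3 56.1] ledge 23.1
the job is handed in; nothing more can be done
None
```

I built the praline stand in the order asked: large dish, medium dish, small dish, then finial. I let go of each piece, backed the arm clear and handed the job in at about 36 s. No verdict is reported back.

- **Seating:** each piece touched down at the height I predicted for fully home, with a light contact (under 10 N). The plate tops read 39.3, 93.1 and 147.2 mm, which puts the undersides at about 30, 84 and 138 mm. The finial's top reads the same height above the small dish's shoulder (192 mm) as it first did above the counter, so it is home too.
- **Level:** just after release the dishes read within about 0.3°. In the last picture the small dish's fit gave up to 0.6° on few points, which I take as measurement noise.
- **Bystanders:** the jar, the gift box and the orange and red look-alikes appear untouched in the last top view; the box is partly hidden by the arm there.
- **Failed check:** a final fit of the large dish's column found no usable points because the tiers above hide it. I relied on its plate and rim fit instead, which were fine.

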